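Turn inlaid box lids face-down in the turn-over fixture for boring

ROBOT

A 6-joint arm with a two-finger parallel gripper is mounted at the origin on the work surface. World frame = base frame: x ahead of the robot, y to its left, z up, the work surface at z = 0. Lengths are in m, angles in rad, forces in N, time in s.
With the tool pointing down it reaches from about 0.3 to 0.75 m from the base axis. Payload 8.5 kg.
Tool frame: the origin (TCP) lies on the centre line of the jaws, within the pads' length; the fingertips stand robot.tip_reach ahead of it and the grasp point (between the pads) lies 5 mm behind it (robot.tip_reach is the distance from the TCP to the fingertips, in m); z points along the fingers, y is the line along which they close (so a half turn about z gives the same grasp; the last joint's range is limited). The gripper opens to 85 mm and grips with 20 to 120 N. Pads are 22 mm wide; open, the fingers measure 114 mm over their backs; the gripper's body (76 mm by 85 mm) begins 54 mm behind the grasp point. The pads swing forward as they close: fully open they stand 13 mm farther back than shut.
Start: joints at [0.933, 0.381, 1.297, -0, 1.464, -0.215], TCP at [0.226, 0.502, 0.245] pointing down, gripper open.
Joint ranges: [-3.11, 3.11], [-0.89, 2.33], [0.22, 2.48], [-1.42, 4.56], [0.17, 2.85], [-2.88, 2.88]. Speed limits (rad/s): [2.39, 2.39, 3.14, 3.14, 3.14, 3.14].

INTERFACE

Orientations are given as [roll, pitch, yaw] about the fixed x, y, z axes, in that order (R = Rz(yaw) Ry(pitch) Rx(roll)).
In Python, from bench import robot gives the robot as it stands. The module is installed in compiled form; this text tells all that it offers.
- The arm moves only by the shell command python3 -m handwheel 'ROWS' [OPENING] [FORCE]. ROWS is JSON, one flat list of numbers, 6 for each row, row after row: the shift along the tool's x, y, z in m, then the turn, a rotation vector about the tool's x, y, z in degrees. In form: [tx, ty, tz, rx, ry, rz, tx, ty, tz, rx, ry, rz, ...]. A call has exactly 10 rows; each row shifts and turns the commanded pose from where the row before left it, along the tool's axes as they then stand; what a row does not reach is not made up. A row lasts 1/12 s, in which the tool goes at most 41.7 mm and 7.16 degrees, less where a joint would pass 70% of its speed; a pose out of reach is approached as far as the arm can. A call with a gripper value outside its range is refused whole. OPENING is the finger opening in m, from 0 to 0.0854, set as the call begins (- or left out, the last holds). The fingers move at their own pace and stop on an object; FORCE is the grip in N (left out, the last holds). Time passes only in rows, so rows that do not move let the fingers close, or fill a call up. It gives the time, the measured TCP pose, the force, the opening and the grip force at its end, in the units of the state.
- robot.sense(): the state, without advancing time (a new reading comes with each control period).
- robot.capture(name): name is "scene" or "top" or "wrist"; returns the picture (480x640x3 uint8, red, green, blue); there is no depth.
- robot.calibration(name): a dict with "fx", "fy", "cx", "cy" (pixels), "k1" (the pictures are not rectified: a ray, as slopes to the right and down, at radius r is drawn at 1 + k1 r^2 times it, then the intrinsics apply), "R" (3x3) and "t" (3): a world point X has camera coordinates R X + t. Camera axes: x right, y down, z forward; pixel columns grow to the right and rows downward; lengths in m; the calibration is good to about 2 mm. A picture is of the moment at which its call begins: read the wrist's pose just before it. calibration takes no time and is no camera call; for the wrist camera it gives the pose at the moment of the call.
- robot.job_done(): hands the job in; it is judged then, once.
Trained networks look in the newest picture that a camera, given by its name, has taken for a name from the list of things; names that differ only in an ending like _2 or _b are one class to them, and where a whole thing is asked for, a point or a joint stands for the part that bears it (a point fixed in the world has none). Each returns a list of dicts, best first, with "p" (0 to 1); they miss things now and then, are a little off and sometimes report something else, mostly with a low value. They report only what shows in the picture. A call takes as long as a camera call. They do not tell look-alikes from the thing itself.
- robot.trace(camera, name): "mask" (480x640 bool, what is visible of it) and "box" ([left, top, right, bottom] in pixels, round what is visible of it).
The state is a dict: "t": time; "q": joint angles; "qd": joint speeds; "effort": joint torques, N m; "tool_pos": TCP position; "ee_rot": TCP orientation; "wrist_force": force on the tool from outside, world axes, zero at the start; "wrist_torque": the same for the moment, N m; "opening": opening from 0.0 (shut) to 1.0 (fully open); "gripper_force": force on a finger pad.
Only numpy, scipy, OpenCV 4.12 (cv2) and the standard library are available. Lean on these libraries where they do the work, as an engineer would, in place of code of your own. Each camera call takes 0.05 s, during which the arm holds its last target. There are 200 camera calls.

TASK

Get the box lids ready for boring their backs: put the hand plane that was left on the nest sole-down on the grey tool mat, lay the half-raised flipper flat, and seat every lid in the flipper, one to a pocket, inlaid face up. Then swing the flipper right over, without letting it slam, so that all the lids drop face-down into the felt-lined nest together, swing it back down flat, and lay the boring template in its seat on top of the nest. Leave the chisels, the tape measure and the try square where they are.

Things in the scene. Friction and masses are not known exactly. Their poses are not given: they have to be found in the camera images.
- fixture: the turn-over fixture, fixed to the bench: plywood base 262 (x) x 180 (y) x 18 mm; origin at the centre of its underside, x along the hinge, y towards the flipper's side, z up. The hinge axis runs along x at y = 0, 46 mm above the bench. The flipper lies on the +y half; the nest, raised to a floor 29 mm above the bench, fills the -y half
- hinge_mid (a point): middle of the hinge axis, 46 mm above the bench; axes as the fixture's
- flipper (a joint): angle of the flipper: 0 = flat on the +y side, pockets up; 3.14 = swung right over, upside down above the nest (stops at both). Its stiff hinge holds it (0.3 kg) at any angle; moving it takes up to 8 N at the handle bar. It starts part-way up, 0.15 to 0.6. Past upright the lids stand on their pockets' hinge-side ledge and topple into the nest at about 1.9 rad
- handle (a point): middle of the flipper's handle: a round steel bar 12 mm thick, 96 mm long, parallel to the hinge and 126 mm from it, level with the hinge axis when flat (46 mm above the bench, nothing under it). Two arms join its ends to the plate; between them 37 mm are free between bar and plate edge. The bar can turn in a grip from above all the way over
- pocket_a (a point): centre of the floor of the flipper's pocket at the fixture's -x end; moves with the flipper, x as the fixture's, z out of the pocket. Flat, the floor is 29 mm above the bench. Each pocket is 48 (x) x 64 (y) mm, 16 mm deep, edges bevelled; a lid's 60 mm side lies across the hinge. Walls meet only the ends of its long sides: the middle 38 mm is open, 26 mm wide between pockets, for fingers
- pocket_b (a point): the same for the middle pocket
- pocket_c (a point): the same for the pocket at the fixture's +x end
- nest_a (a point): fixed point 16 mm above the centre of the felt floor of the first nest pocket (49 x 65 mm, 12 mm deep, bevelled edges, felt 29 mm above the bench, 41 mm from the hinge on the -y side): where the origin (centre of the back, now on top) of a lid seated face-down comes to lie; axes as the fixture's
- nest_b (a point): the same for the middle nest pocket
- nest_c (a point): the same for the nest pocket at the +x end
- template_seat (a point): fixed point where the template's origin lies when it is seated: on two end blocks 46 mm above the bench, 1 mm above the lids' backs, between low end walls and corner stops that rise 9 mm and leave 3 mm all round; axes as the fixture's
- lid1: box lid, a wooden block 44 (its x) x 60 (its y) x 16 mm high, 40 g; origin at the centre of its plain pale back; its z axis points out of the dark inlaid face (light lozenge with a red heart). It starts face up on the bench to the left of the fixture; two or three lids are there, the other is absent
- lid2: box lid, a wooden block 44 (its x) x 60 (its y) x 16 mm high, 40 g; origin at the centre of its plain pale back; its z axis points out of the dark inlaid face (light lozenge with a red heart). It starts face up on the bench to the left of the fixture; two or three lids are there, the other is absent
- lid3: box lid, a wooden block 44 (its x) x 60 (its y) x 16 mm high, 40 g; origin at the centre of its plain pale back; its z axis points out of the dark inlaid face (light lozenge with a red heart). It starts face up on the bench to the left of the fixture; two or three lids are there, the other is absent
- template: boring template: plywood strip 242 (x) x 64 (y) x 6 mm with brass bushings and, standing on its middle, a dark grip block 60 (x) x 18 (y) mm that rises from 6 to 32 mm above its underside; 0.12 kg; origin at the centre of the underside. It starts flat on the bench beyond the lids; either way round will do on the nest
- plane: small wooden hand plane: block 130 (x) x 44 (y) x 26 mm high, 0.22 kg, with a steel iron 34 mm wide that rises to 40 mm at its middle; origin at the centre of its sole. It starts sole-down across the top of the nest, its sole 41 mm above the bench
- mat: grey tool mat, fixed, 220 x 220 x 4 mm, to the right of the fixture; origin at the centre of its underside. The two chisels lie on its -y half, along its x; its +y half (from y = 0 to 110 mm) is free
- chisel_wide: bystander: wide chisel lying on the mat, about 215 mm long along its x, handle 22 mm thick to -x
- chisel_narrow: bystander: narrow chisel lying on the mat, about 210 mm long along its x, handle 22 mm thick to -x
- tape: bystander: yellow tape measure, 66 x 62 x 36 mm, beyond the fixture
- square: bystander: try square, wooden stock 110 mm, steel blade 150 mm, 18 mm high, beyond the fixture
Mind the look-alikes: they are no part of the job. There is more than one size of the plane; the one meant has the size given above.

How it is judged:
On the way, in this order (a step that is already met when the one before it is completed fails the run):
1. the plane lies on the tool mat, the flipper is flat and every lid is seated in one of its pockets, face up (angle between plane's own z axis and vertical below 0.1 rad and x of plane in the frame of mat between -0.11 and 0.11 m and y of plane in the frame of mat between -0.1 and 0.1 m and z of plane in the frame of mat below 0.008 m and value of joint flipper below 0.06 rad and angle between each of lid1, lid2, lid3's own z axis and vertical below 0.08 rad and (distance between lid1 and pocket_a below 0.006 m or distance between lid1 and pocket_b below 0.006 m or distance between lid1 and pocket_c below 0.006 m) and (distance between lid2 and pocket_a below 0.006 m or distance between lid2 and pocket_b below 0.006 m or distance between lid2 and pocket_c below 0.006 m) and (distance between lid3 and pocket_a below 0.006 m or distance between lid3 and pocket_b below 0.006 m or distance between lid3 and pocket_c below 0.006 m)), for 0.2 s.
2. the flipper is swung right over and every lid lies face-down in a nest pocket (value of joint flipper above 2.98 rad and angle between each of lid1, lid2, lid3's own z axis and vertical above 3.06 rad and (distance between lid1 and nest_a below 0.006 m or distance between lid1 and nest_b below 0.006 m or distance between lid1 and nest_c below 0.006 m) and (distance between lid2 and nest_a below 0.006 m or distance between lid2 and nest_b below 0.006 m or distance between lid2 and nest_c below 0.006 m) and (distance between lid3 and nest_a below 0.006 m or distance between lid3 and nest_b below 0.006 m or distance between lid3 and nest_c below 0.006 m)), for 0.2 s.
3. the flipper is flat again and the lids still lie face-down in the nest (value of joint flipper below 0.06 rad and angle between each of lid1, lid2, lid3's own z axis and vertical above 3.06 rad and (distance between lid1 and nest_a below 0.006 m or distance between lid1 and nest_b below 0.006 m or distance between lid1 and nest_c below 0.006 m) and (distance between lid2 and nest_a below 0.006 m or distance between lid2 and nest_b below 0.006 m or distance between lid2 and nest_c below 0.006 m) and (distance between lid3 and nest_a below 0.006 m or distance between lid3 and nest_b below 0.006 m or distance between lid3 and nest_c below 0.006 m)), for 0.2 s.
At the end, for the whole second after the job is handed in: every lid lies face-down in a nest pocket (within 6 mm, tilted less than 0.08 rad), the flipper is flat (below 0.06 rad), the template lies in its seat (within 7 mm, aligned within 0.06 rad, tilted less than 0.04 rad), the plane lies sole-down on the tool mat, and all of them are at rest (all of step 3 and angle between plane's own z axis and vertical below 0.1 rad and x of plane in the frame of mat between -0.11 and 0.11 m and y of plane in the frame of mat between -0.1 and 0.1 m and z of plane in the frame of mat below 0.008 m and distance between template and template_seat below 0.007 m and angle between template's own z axis and vertical below 0.04 rad and angle between the x axis of template and the x axis of fixture, either way round below 0.06 rad and linear speed of each of lid1, lid2, lid3, template, plane below 0.02 m/s); the robot touches nothing.
It fails at once if the wide chisel is pushed more than 30 mm from where it was (distance of chisel_wide from where it was at the start of the episode above 0.03 m).
It fails at once if the narrow chisel is pushed more than 30 mm from where it was (distance of chisel_narrow from where it was at the start of the episode above 0.03 m).
It fails at once if the tape measure is pushed more than 30 mm from where it was (distance of tape from where it was at the start of the episode above 0.03 m).
It fails at once if the try square is pushed more than 30 mm from where it was (distance of square from where it was at the start of the episode above 0.03 m).
It fails at once if the flipper slams (swings faster than 4 rad/s) (velocity of joint flipper above 4 rad/s or velocity of joint flipper below -4 rad/s).
Of lid1, lid2, lid3 only 2 to 3 are there at a start; the rules pass over those that are not, and their reading is None.
At some moment in a run one of lid1, lid2, lid3, template may be knocked a few centimetres aside while the robot is not near it.
Once in a run the grip may slacken for a moment while it holds something.
It also fails if it takes over 205 s, if anything falls off the work surface, if the arm or the gripper's body presses on something with over 40 N, if the wrist force passes 120 N, or if a joint passes its speed limit or range.

## Working session

There is one attempt and no reset: what is moved stays moved. The work goes in short steps, Python scripts to look and compute and a shell command to move; the robot and the scene stay as the last step left them, time stands still between calls to the robot, and variables do not carry over. Pictures are saved under pics/ and viewed, at most 14 in all, crops included, and the job is handed in when it is done.

```bash
mkdir -p pics; cat > h.py <<'E'
import numpy as np, cv2
from bench import robot
from scipy.spatial.transform import Rotation as Rot
def cap(cam,fn=None,crop=None,scale=1):
    im=robot.capture(cam)
    if fn:
        o=im[...,::-1]
        if crop: o=o[crop[1]:crop[3],crop[0]:crop[2]]
        if scale!=1:o=cv2.resize(o,None,fx=scale,fy=scale,interpolation=cv2.INTER_CUBIC)
        cv2.imwrite('pics/'+fn,o)
    return im
def pix2w(c,uv,z):
    uv=np.atleast_2d(np.array(uv,float)); d=np.c_[(uv[:,0]-c['cx'])/c['fx'],(uv[:,1]-c['cy'])/c['fy']]
    u=d.copy()
    for _ in range(20):
        u=d/(1+c['k1']*(u**2).sum(1,keepdims=True))
    R=np.array(c['R']);t=np.array(c['t']); o=-R.T@t
    r=np.c_[u,np.ones(len(u))]@R
    return o+r*((z-o[2])/r[:,2])[:,None]
def w2pix(c,X):
    X=np.atleast_2d(X)@np.array(c['R']).T+np.array(c['t']); s=X[:,:2]/X[:,2:]
    s=s*(1+c['k1']*(s**2).sum(1,keepdims=True)); return s*[c['fx'],c['fy']]+[c['cx'],c['cy']]
def rect(c,mask,z):
    cs,_=cv2.findContours(mask.astype(np.uint8),cv2.RETR_EXTERNAL,cv2.CHAIN_APPROX_NONE)
    k=max(cs,key=cv2.contourArea)[:,0,:]
    w=pix2w(c,k,z)[:,:2]
    (cx,cy),(a,b),ang=cv2.minAreaRect((w*1000).astype(np.float32))
    if a<b:a,b,ang=b,a,ang+90
    return np.round([cx,cy,a,b,(ang+90)%180-90],1)   # mm, long-axis angle deg
def st():
    s=robot.sense(); T=Rot.from_euler('xyz',s['ee_rot'])
    print('t',round(s['t'],2),'pos',np.round(s['tool_pos'],4),'rpy',np.round(np.degrees(s['ee_rot']),1),'open',round(s['opening'],3),'gf',round(s['gripper_force'],1),'F',np.round(s['wrist_force'],1))
    return s,T
E
python3 - <<'E'
from h import *
s,T=st(); print(robot.tip_reach, np.round(T.as_matrix(),3), s['q'])
cap('top','top1.png'); cap('scene','scene1.png')
for cam in ['top']:
    c=robot.calibration(cam); print(cam,{k:np.round(v,3).tolist() for k,v in c.items()})
    for n,z in [('lid1',.016),('template',.006),('plane',.067),('mat',.004),('fixture',.018),('flipper',.05),('chisel_wide',.01),('chisel_narrow',.01),('tape',.036),('square',.018)]:
        for r in robot.trace(cam,n)[:5]:
            print(n,round(r['p'],2),np.round(r['box']).tolist(),rect(c,r['mask'],z))
E
```

```text
t 0.0 pos [0.2255 0.5014 0.2447] rpy [-179.9   -0.   155.8] open 1.001 gf 0.0 F [ 0.4 -0.9  0.2]
0.014 [[-0.912  0.41  -0.001]
 [ 0.41   0.912 -0.001]
 [ 0.    -0.001 -1.   ]] [ 9.32708969e-01  3.81198450e-01  1.29823593e+00 -4.03802554e-05
  1.46358112e+00 -2.15292206e-01]
top {'fx': 476.964, 'fy': 476.964, 'cx': 328.19, 'cy': 247.23, 'k1': -0.006, 'R': [[-0.018, -1.0, -0.016], [-0.998, 0.019, -0.066], [0.067, 0.015, -0.998]], 't': [0.005, 0.571, 1.26]}
lid1 0.67 [212.0, 307.0, 237.0, 324.0] [402.1 273.1  60.7  43.7  78.4]
lid1 0.61 [225.0, 230.0, 252.0, 249.0] [599.8 239.4  62.   44.9 -86.7]
template 0.58 [160.0, 232.0, 191.0, 322.0] [498.8 416.1 241.6  66.6  -5.9]
template 0.53 [417.0, 239.0, 511.0, 333.0] [ 463.5 -364.   224.4  222.5    7.6]
plane 0.95 [340.0, 155.0, 378.0, 177.0] [773.9 -89.3  96.9  37.9 -74.8]
plane 0.83 [258.0, 324.0, 283.0, 364.0] [328.7 143.1  96.4  35.9  21.4]
plane 0.74 [342.0, 219.0, 366.0, 271.0] [574.5 -75.  132.8  46.2   9. ]
mat 0.78 [417.0, 240.0, 511.0, 330.0] [ 464.9 -364.7  220.6  219.7  -81.6]
fixture 0.66 [492.0, 242.0, 507.0, 320.0] [ 474.1 -453.2  211.6   23.9    7.1]
fixture 0.65 [291.0, 198.0, 378.0, 303.0] [562.3 -16.8 267.5 217.7   4.5]
fixture 0.41 [290.0, 210.0, 346.0, 298.0] [559.   26.9 230.6 131.1   3.8]
flipper 0.88 [289.0, 212.0, 345.0, 296.0] [556.3  25.7 224.6 128.3   3.3]
chisel_wide 0.63 [470.0, 248.0, 490.0, 324.0] [ 463.1 -411.5  217.6   24.     6.8]
chisel_wide 0.5 [290.0, 198.0, 382.0, 302.0] [563.2 -17.2 269.5 218.4   4.2]
chisel_narrow 0.93 [491.0, 240.0, 509.0, 319.0] [ 474.5 -453.4  211.1   26.6    9.3]
tape 0.69 [396.0, 160.0, 420.0, 192.0] [ 754.6 -223.3   74.8   62.6   17.4]
square 0.93 [223.0, 149.0, 286.0, 193.0] [786.4 188.9 164.8 110.4 -88. ]
```

View pics/top1.png

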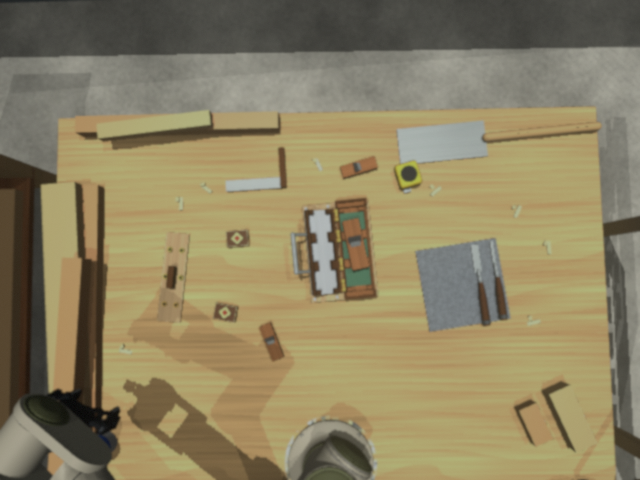

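View pics/scene1.png

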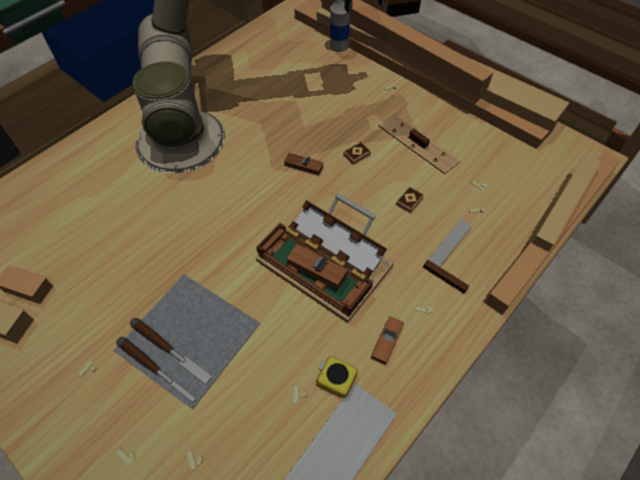

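Two lids (top picture px (238,239) and (226,312)) and the template (172,277) are on the left. The 132 mm plane lies on the nest (355,245); the two smaller planes at (272,340) and (358,167) are look-alikes. The mat is at (462,285), with its free half on the fixture side. I'll move over the fixture for a closer look.

```bash
python3 -m handwheel '[0,0,0,0,0,-6.6, 0,0,0,0,0,-6.6, 0,0,0,0,0,-6.6, 0,0,0,0,0,-6.6, 0,0,0,0,0,-6.8, -0.012,-0.03,0,0,0,0, -0.012,-0.03,0,0,0,0, -0.012,-0.03,0,0,0,0, -0.012,-0.03,0,0,0,0, -0.012,-0.03,0,0,0,0]' 0.0854 40
python3 -m handwheel '[-0.012,-0.03,0,0,0,0, -0.012,-0.03,0,0,0,0, -0.012,-0.03,0,0,0,0, -0.012,-0.03,0,0,0,0, -0.012,-0.03,0,0,0,0, -0.012,-0.03,0,0,0,0, -0.012,-0.03,0,0,0,0, -0.012,-0.03,0,0,0,0, -0.012,-0.03,0,0,0,0, -0.012,-0.03,0,0,0,0]'
python3 -m handwheel '[-0.012,-0.03,0,0,0,0, -0.012,-0.03,0,0,0,0, -0.012,-0.03,0,0,0,0, -0.012,-0.03,0,0,0,0, -0.012,-0.03,0,0,0,0, 0,0,0,0,0,0, 0,0,0,0,0,0, 0,0,0,0,0,0, 0,0,0,0,0,0, 0,0,0,0,0,0]'
python3 - <<'E'
from h import *
s,T=st(); c=robot.calibration('wrist'); cap('wrist','w1.png')
print({k:np.round(v,3).tolist() for k,v in c.items()}); R=np.array(c['R']);print('campos tool', T.inv().apply(-R.T@np.array(c['t'])-s['tool_pos']))
for n,z in [('plane',.067),('flipper',.05),('fixture',.018)]:
    for r in robot.trace('wrist',n)[:3]: print(n,round(r['p'],2),np.round(r['box']).tolist(),rect(c,r['mask'],z))
E
```

```text
t: 1.43
tool_pos: [0.3088, 0.3614, 0.2454]
ee_rot: [3.142, 0.0, -2.985]
wrist_force: [-0.2, 1.1, 0.1]
opening: 1.003
gripper_force: 0.0
t: 2.27
tool_pos: [0.4742, 0.0836, 0.2455]
ee_rot: [-3.142, 0.0, -2.985]
wrist_force: [0.3, 0.5, -0.3]
opening: 1.0
gripper_force: 0.0
t: 3.1
tool_pos: [0.556, -0.0527, 0.2456]
ee_rot: [-3.142, 0.0, -2.984]
wrist_force: [0.2, -0.1, 0.5]
opening: 1.002
gripper_force: 0.0
t 3.1 pos [ 0.556  -0.0527  0.2456] rpy [-180.    0. -171.] open 1.002 gf 0.0 F [ 0.2 -0.1  0.5]
{'fx': 341.994, 'fy': 341.994, 'cx': 318.237, 'cy': 242.411, 'k1': -0.047, 'R': [[-0.157, 0.988, 0.0], [0.937, 0.149, 0.315], [0.311, 0.05, -0.949]], 't': [0.139, -0.555, 0.211]}
campos tool [ 0.08061497  0.00082207 -0.12960166]
plane 0.83 [547.0, 2.0, 595.0, 62.0] [361.6 127.9  47.7  42.9  20.4]
plane 0.6 [264.0, 163.0, 321.0, 297.0] [573.7 -73.3 133.2  46.1  11.1]
plane 0.59 [323.0, 105.0, 490.0, 342.0] [558.6  32.9 227.8 144.8   4.8]
flipper 0.91 [323.0, 105.0, 493.0, 344.0] [562.9  38.3 240.7 153.1   4.6]
fixture 0.71 [250.0, 70.0, 490.0, 342.0] [569.4   4.3 293.4 256.    4.6]
```

View pics/w1.png

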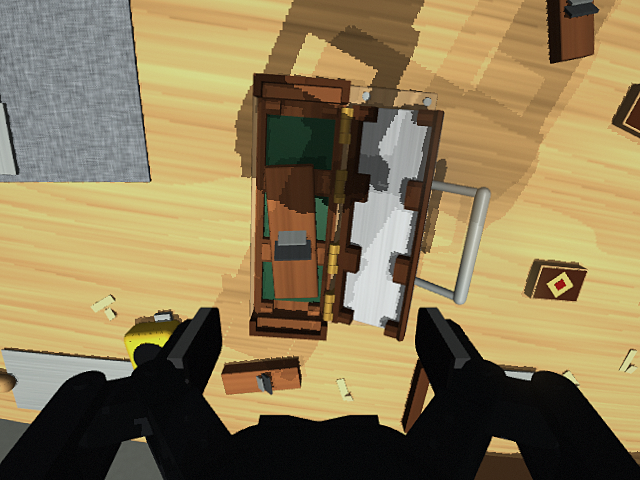

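The view shows the plane at px (293,235), the handle bar from (487,190) to (461,298), and brass hinges along (346,110)–(331,320). I'll grasp the plane while I work out the fixture pose from this frame.

```bash
python3 -m handwheel '[-0.003,-0.0048,0.024,0,0,-0.2, -0.003,-0.0048,0.024,0,0,-0.2, -0.003,-0.0048,0.024,0,0,-0.2, -0.003,-0.0048,0.024,0,0,-0.2, -0.0025,-0.0048,0.024,0,0,-0.2, 0,0,0.021,0,0,0, 0,0,0.017,0,0,0, 0,0,0,0,0,0, 0,0,0,0,0,0, 0,0,0,0,0,0]' 0.056
python3 - <<'E'
from h import *
import cv2
st()
im=cv2.imread('pics/w1.png'); hsv=cv2.cvtColor(im,cv2.COLOR_BGR2HSV)
c=dict(fx=341.994,fy=341.994,cx=318.237,cy=242.411,k1=-.047)
# recompute pose from tool: yaw -171, pos
T=Rot.from_euler('xyz',[-180,0,-171.0],degrees=True)
c2=robot.calibration('wrist'); s=robot.sense(); Tn=Rot.from_euler('xyz',s['ee_rot'])
Rc=Rot.from_matrix(np.array(c2['R']))      # world->cam now
Rct=Rc*Tn; off=Tn.inv().apply(-np.array(c2['R']).T@np.array(c2['t'])-s['tool_pos'])
R=(Rct*T.inv()).as_matrix(); o=np.array([.556,-.0527,.2456])+T.apply(off)
c['R']=R; c['t']=-R@o
sub=np.zeros(im.shape[:2],bool); sub[95:345,322:358]=1
m=(hsv[...,0]>15)&(hsv[...,0]<32)&(hsv[...,1]>150)&(hsv[...,2]>120)&sub
n,lab,stt,cen=cv2.connectedComponentsWithStats(m.astype(np.uint8))
for i in range(1,n):
    if stt[i,4]>25: print('brass',stt[i],cen[i].round(1),pix2w(c,cen[i],.049).round(4))
for p in [(253,75),(349,85),(437,93),(347,103),(327,341),(252,332)]: print(p,'z.018',pix2w(c,p,.018).round(4)[0,:2],'z.055',pix2w(c,p,.055).round(4)[0,:2])
print('bar at .07', pix2w(c,[(487,190),(461,298)],.07).round(4))
np.savez('w1cal.npz',**c)
E
```

```text
t: 4.13
tool_pos: [0.5751, -0.075, 0.0885]
ee_rot: [-3.141, 0.002, -2.967]
wrist_force: [0.1, -0.8, 1.0]
opening: 0.654
gripper_force: 0.0
t 4.13 pos [ 0.5751 -0.075   0.0885] rpy [-1.799e+02  1.000e-01 -1.700e+02] open 0.654 gf 0.0 F [ 0.1 -0.8  1. ]
brass [342 108  12   9  78] [347.8 111.2] [[ 0.4566 -0.0407  0.049 ]]
brass [328 245  12  29 241] [332.9 259.1] [[ 0.5987 -0.0299  0.049 ]]
brass [323 295  12  26 218] [328.3 307.2] [[ 0.654  -0.0253  0.049 ]]
(253, 75) z.018 [ 0.4363 -0.134 ] z.055 [ 0.4405 -0.1268]
(349, 85) z.018 [ 0.4309 -0.0416] z.055 [ 0.4356 -0.044 ]
(437, 93) z.018 [0.4238 0.0444] z.055 [0.4293 0.0331]
(347, 103) z.018 [ 0.4473 -0.0406] z.055 [ 0.4503 -0.0431]
(327, 341) z.018 [ 0.7172 -0.0154] z.055 [ 0.6922 -0.0205]
(252, 332) z.018 [ 0.719  -0.1072] z.055 [ 0.6938 -0.1028]
bar at .07 [[0.503  0.0946 0.07  ]
 [0.612  0.1023 0.07  ]]
```

```bash
python3 -m handwheel '[0,0,0.009,0,0,0, 0,0,0.009,0,0,0, 0,0,0.008,0,0,0, 0,0,0,0,0,0, 0,0,0,0,0,0, 0,0,0,0,0,0, 0,0,0,0,0,0, 0,0,0,0,0,0, 0,0,0,0,0,0, 0,0,0,0,0,0]' 0.056
python3 -m handwheel '[0,0,0,0,0,0, 0,0,0,0,0,0, 0,0,0,0,0,0, 0,0,0,0,0,0, 0,0,0,0,0,0, 0,0,0,0,0,0, 0,0,0,0,0,0, 0,0,-0.012,0,0,0, 0,0,-0.016,0,0,0, 0,0,-0.016,0,0,0]' 0.02 70
```

```text
t: 4.97
tool_pos: [0.5746, -0.075, 0.0615]
ee_rot: [-3.141, 0.0, -2.967]
wrist_force: [0.1, -0.6, -0.5]
opening: 0.658
gripper_force: 0.0
t: 5.8
tool_pos: [0.5741, -0.0748, 0.1051]
ee_rot: [3.141, -0.002, -2.968]
wrist_force: [0.7, 0.8, -2.3]
opening: 0.496
gripper_force: 71.2
```

```bash
python3 -m handwheel '[0,0,-0.012,0,0,0, 0.0156,-0.0211,0,0,0,0, 0.0156,-0.0211,0,0,0,0, 0.0156,-0.0211,0,0,0,0, 0.0156,-0.0211,0,0,0,0, 0.0156,-0.0211,0,0,0,0, 0.0156,-0.0211,0,0,0,0, 0.0156,-0.0211,0,0,0,0, 0.0156,-0.0211,0,0,0,0, 0.0156,-0.0211,0,0,0,0]'
python3 -m handwheel '[0.0156,-0.0211,0,0,0,0, 0,0,0.015,0,0,0, 0,0,0.015,0,0,0, 0,0,0.015,0,0,0, 0,0,0.01,0,0,0, 0,0,0,0,0,0, 0,0,0,0,0,0, 0,0,0,0,0,0, 0,0,0,0,0,0, 0,0,0,0,0,0]'
```

```text
t: 6.63
tool_pos: [0.4683, -0.2872, 0.1169]
ee_rot: [3.141, -0.0, -2.968]
wrist_force: [0.4, 0.4, -2.4]
opening: 0.496
gripper_force: 71.3
t: 7.47
tool_pos: [0.4577, -0.31, 0.063]
ee_rot: [-3.14, 0.001, -2.967]
wrist_force: [0.6, 0.3, -2.5]
opening: 0.497
gripper_force: 71.2
```

```bash
python3 -m handwheel '[0,0,0.012,0,0,0, 0,0,0.012,0,0,0, 0,0,0.008,0,0,0, 0,0,0.004,0,0,0, 0,0,0.002,0,0,0, 0,0,0,0,0,0, 0,0,0,0,0,0, 0,0,0,0,0,0, 0,0,0,0,0,0, 0,0,0,0,0,0]'
python3 -m handwheel '[0,0,0,0,0,0, 0,0,0,0,0,0, 0,0,0,0,0,0, 0,0,0,0,0,0, 0,0,-0.01,0,0,0, 0,0,-0.02,0,0,0, 0,0,-0.02,0,0,0, 0,0,-0.02,0,0,0, 0,0,-0.02,0,0,0, 0,0,-0.02,0,0,0]' 0.06
python3 - <<'E'
from h import *
c=robot.calibration('top');cap('top')
for r in robot.trace('top','plane')[:4]: print(round(r['p'],2),rect(c,r['mask'],.03))
E
```

```text
t: 8.3
tool_pos: [0.4577, -0.31, 0.0249]
ee_rot: [-3.141, 0.001, -2.967]
wrist_force: [-1.9, 2.0, 6.1]
opening: 0.496
gripper_force: 72.2
t: 9.13
tool_pos: [0.4574, -0.3097, 0.1361]
ee_rot: [-3.141, 0.0, -2.967]
wrist_force: [-0.3, -0.5, 1.2]
opening: 0.7
gripper_force: 0.0
0.94 [ 491.3 -302.3   59.6   45.6    9.5]
0.91 [782.9 -91.1  99.7  37.8 -74.3]
0.84 [324.  148.7 100.9  39.9  20.7]
```

```bash
python3 -m handwheel '[-0.0112,0.0227,-0.009,0,0,0, -0.0112,0.0227,-0.009,0,0,0, -0.0112,0.0227,-0.009,0,0,0, -0.0112,0.0227,-0.009,0,0,0, -0.0112,0.0227,-0.009,0,0,0, -0.0112,0.0227,-0.009,0,0,0, -0.0112,0.0227,-0.009,0,0,0, -0.0112,0.0227,-0.009,0,0,0, -0.0112,0.0227,-0.009,0,0,0, -0.0112,0.0227,-0.009,0,0,0]' 0.0
python3 -m handwheel '[-0.0112,0.0227,-0.008,0,0,0, -0.0112,0.0227,-0.008,0,0,0, -0.0112,0.0227,-0.008,0,0,0, -0.0112,0.0227,0,0,0,0, 0,0,0,0,0,5, 0,0,0,0,0,0, 0,0,0,0,0,0, 0,0,0,0,0,0, 0,0,0,0,0,0, 0,0,0,0,0,0]' 0.0
python3 - <<'E'
from h import *
st(); c=robot.calibration('wrist'); cap('wrist','w2.png')
np.savez('w2cal.npz',**c)
for n,z in [('flipper',.05),('fixture',.018),('lid1',.016)]:
    for r in robot.trace('wrist',n)[:3]: print(n,round(r['p'],2),np.round(r['box']).tolist(),rect(c,r['mask'],z))
E
```

```text
t: 10.07
tool_pos: [0.5283, -0.0655, 0.2244]
ee_rot: [3.141, -0.001, -2.968]
wrist_force: [0.2, -0.1, 0.1]
opening: 0.0
gripper_force: 0.0
t: 10.9
tool_pos: [0.5567, 0.0297, 0.2483]
ee_rot: [-3.142, -0.0, -3.055]
wrist_force: [-0.1, -0.3, 0.0]
opening: -0.002
gripper_force: 0.0
t 10.9 pos [0.5567 0.0297 0.2483] rpy [-180.   -0. -175.] open -0.002 gf 0.0 F [-0.1 -0.3  0. ]
flipper 0.97 [243.0, 91.0, 388.0, 317.0] [554.6  29.9 224.6 135.8   5.1]
fixture 0.79 [152.0, 68.0, 385.0, 330.0] [568.6 -13.7 290.1 238.2   5. ]
lid1 0.92 [536.0, 47.0, 610.0, 110.0] [402.4 273.8  70.4  48.9  79.3]
lid1 0.85 [468.0, 240.0, 526.0, 282.0] [598.2 240.   67.6  47.9 -85.7]
```

View pics/w2.png

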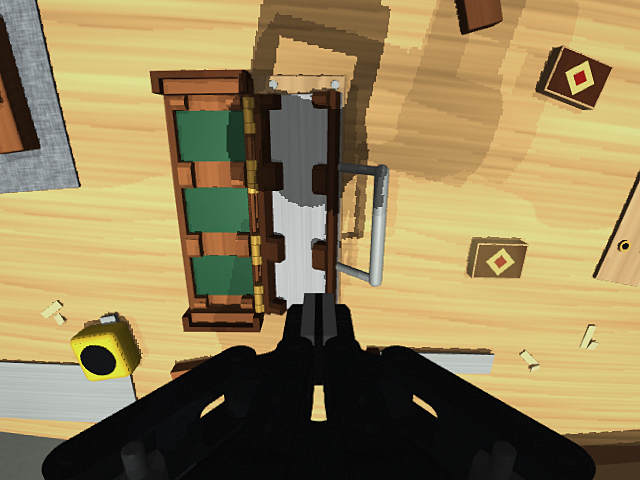

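Now the nest is empty (green felts at px x 175–250). The flipper is still raised, with its bar from (381,168) to (376,283). One lid is at (575,77), the other at (497,258).

```bash
python3 - <<'E'
from h import *
c=dict(np.load('w2cal.npz')); im=cv2.imread('pics/w2.png'); hsv=cv2.cvtColor(im,cv2.COLOR_BGR2HSV)
m=((hsv[...,0]>60)&(hsv[...,0]<95)&(hsv[...,1]>90)).astype(np.uint8); m[:,:160]=0;m[:,270:]=0
cs,_=cv2.findContours(m,cv2.RETR_EXTERNAL,cv2.CHAIN_APPROX_NONE)
for k in cs:
    if cv2.contourArea(k)>400:
        k=k[:,0,:]; q=np.array([k[np.argmin(k@d)] for d in np.array([[1,1],[-1,1],[-1,-1],[1,-1]])]); w=pix2w(c,q,.029); print('felt',q.tolist(),(w[:,:2]*1000).round(1).tolist())
for p in [(150,71),(249,68),(184,331),(262,330)]: print(p,(pix2w(c,p,.055)[0,:2]*1000).round(1))
print('base corner',(pix2w(c,(346,76),.018)[0,:2]*1000).round(1))
n=None
for yaw in [5]:
  a=np.radians(yaw); ex=np.array([np.cos(a),np.sin(a)]); ey=np.array([-ex[1],ex[0]])
  for F in [(.562,-.034)]:
    for th in np.arange(.1,.65,.1):
        C=[np.r_[np.array(F)+sx*.048*ex+.126*np.cos(th)*ey,.046+.126*np.sin(th)] for sx in(-1,1)]
        print(round(th,2),w2pix(c,C).round(0).tolist())
    for lx in (-.131,.131):
        print('base',lx,w2pix(c,[np.r_[np.array(F)+lx*ex+s*.09*ey,z] for s,z in((-1,.055),(-1,.018),(1,.018))]).round(0).tolist())
    print('felt', w2pix(c,[np.r_[np.array(F)+lx*ex+ly*ey,.029] for lx in(-.074,0,.074) for ly in(-.041-.0325,-.041+.0325)]).round(0).tolist())
E
```

```text
felt [[192, 258], [250, 257], [253, 294], [197, 294]] [[621.6, -102.8], [614.8, -39.1], [659.5, -34.6], [665.3, -98.5]]
felt [[184, 189], [246, 188], [249, 231], [189, 231]] [[545.9, -109.0], [539.5, -45.1], [585.3, -40.8], [590.8, -105.2]]
felt [[176, 111], [242, 112], [244, 160], [181, 161]] [[470.2, -114.8], [466.3, -50.8], [511.6, -47.7], [517.6, -111.3]]
(150, 71) [ 439.  -126.6]
(249, 68) [430.5 -40.2]
(184, 331) [ 698.2 -105.3]
(262, 330) [688.8 -19.5]
base corner [424.5  46. ]
0.1 [[384.0, 166.0], [378.0, 264.0]]
0.2 [[384.0, 168.0], [379.0, 268.0]]
0.3 [[383.0, 169.0], [377.0, 273.0]]
0.4 [[381.0, 171.0], [375.0, 279.0]]
0.5 [[376.0, 173.0], [371.0, 284.0]]
0.6 [[370.0, 174.0], [365.0, 289.0]]
base -0.131 [[141.0, 71.0], [159.0, 77.0], [344.0, 75.0]]
base 0.131 [[178.0, 332.0], [190.0, 315.0], [339.0, 315.0]]
felt [[178.0, 137.0], [243.0, 137.0], [186.0, 210.0], [248.0, 210.0], [194.0, 275.0], [252.0, 275.0]]
```

```bash
python3 -m handwheel '[0,0.01,0.02,0,0,0, 0,0.01,0.02,0,0,0, 0,0.01,0.02,0,0,0, 0,0.01,0.02,0,0,0, 0,0.011,0.02,0,0,0, 0,0,0.018,0,0,0, 0,0,0,0,0,0, 0,0,0,0,0,0, 0,0,0.004,0,0,0, 0,0,0.004,0,0,0]'
python3 -m handwheel '[0,0.001,0.004,0,0,0, 0,0.003,0.006,0,0,0, 0,0.002,0.007,0,0,0, 0,0.002,0.007,0,0,0, 0,0.001,0.007,0,0,0, 0,0.001,0.007,0,0,0, 0,0.001,0.007,0,0,0, 0,0,0.006,0,0,0, 0,0,0.004,0,0,0, 0,0,0,0,0,0]'
```

```text
t: 11.93
tool_pos: [0.5532, 0.0808, 0.1235]
ee_rot: [-3.141, 0.003, -3.055]
wrist_force: [-0.2, 0.8, 0.2]
opening: 0.001
gripper_force: 0.0
t: 12.77
tool_pos: [0.5512, 0.092, 0.0664]
ee_rot: [-3.142, -0.001, -3.055]
wrist_force: [-0.5, -0.2, 0.1]
opening: -0.002
gripper_force: 0.0
```

```bash
python3 -m handwheel '[0,0,0.002,0,0,0, 0,0,0.002,0,0,0, 0,0,0.001,0,0,0, 0,0,0,0,0,0, 0,0,0,0,0,0, 0,0,0,0,0,0, 0,0,0,0,0,0, 0,0,0,0,0,0, 0,0,0,0,0,0, 0,0,0,0,0,0]'
python3 - <<'E'
from h import *
st(); c=robot.calibration('wrist'); cap('wrist','w3.png')
np.savez('w3cal.npz',**c)
E
```

```text
t: 13.6
tool_pos: [0.5515, 0.0918, 0.0654]
ee_rot: [-3.141, 0.002, -3.055]
wrist_force: [-9.6, -0.9, 29.4]
opening: 0.003
gripper_force: 14.8
t 13.6 pos [0.5515 0.0918 0.0654] rpy [-1.799e+02  1.000e-01 -1.750e+02] open 0.003 gf 14.8 F [-9.6 -0.9 29.4]
```

View pics/w3.png

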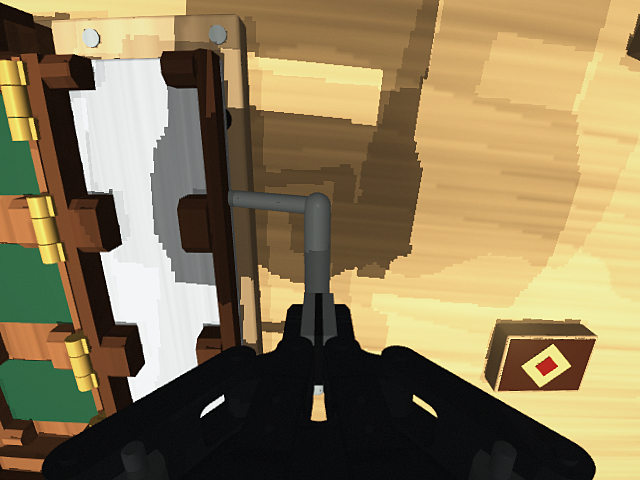

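Flipper is flat: stop contact at 29 N, with the bar under the closed tips. Next is the lid at (0.599, 0.240): lift, turn and hover over it.

```bash
python3 -m handwheel '[0,0,-0.018,0,0,0, 0,0,-0.018,0,0,7, 0,0,-0.018,0,0,7, 0,0,-0.018,0,0,7, 0,0,-0.018,0,0,7, 0,0,-0.015,0,0,7, 0,0,0,0,0,7, 0,0,0,0,0,7, 0,0,0,0,0,7, 0,0,0,0,0,7]' 0.07
python3 -m handwheel '[0,0,0,0,0,7, 0,0,0,0,0,7, 0,0,0,0,0,7, 0,0,0,0,0,7, 0.024,0.0096,0,0,0,0, 0.024,0.0096,0,0,0,0, 0.024,0.0096,0,0,0,0, 0.024,0.0096,0,0,0,0, 0.024,0.0096,0,0,0,0, 0.024,0.0096,0,0,0,0]'
cat >> h.py <<'E'
def inlay(c,im,z,near):  # dark inlaid top face outline -> rect
    pass
def delta(x,y,z,yaw):
    s=robot.sense();T=Rot.from_euler('xyz',s['ee_rot']);cy=np.degrees(s['ee_rot'][2])
    d=T.inv().apply(np.array([x,y,z])-s['tool_pos']); print('tool shift mm',(d*1000).round(1),'rz',round(-((yaw-cy+90)%180-90),1))
E
python3 - <<'E'
from h import *
st(); c=robot.calibration('wrist'); cap('wrist','w4.png')
for r in robot.trace('wrist','lid1')[:3]: print(round(r['p'],2),np.round(r['box']).tolist(),rect(c,r['mask'],.016))
E
```

```text
t: 14.48
tool_pos: [0.5513, 0.0918, 0.1673]
ee_rot: [-3.141, 0.0, 2.123]
wrist_force: [0.1, -0.2, 0.2]
opening: 0.819
gripper_force: 0.0
t: 15.32
tool_pos: [0.5991, 0.2406, 0.1672]
ee_rot: [-3.141, 0.001, 1.64]
wrist_force: [0.2, -1.0, -0.5]
opening: 0.818
gripper_force: 0.0
t 15.32 pos [0.5991 0.2406 0.1672] rpy [-180.    0.   94.] open 0.818 gf 0.0 F [ 0.2 -1.  -0.5]
0.78 [56.0, 129.0, 123.0, 213.0] [405.4 278.1  63.4  52.5  78.4]
0.66 [154.0, 387.0, 369.0, 480.0] [591.4  55.3 145.4  59.5  11.3]
0.57 [292.0, 185.0, 347.0, 262.0] [600.7 244.9  63.6  44.5 -87.1]
```

View pics/w4.png

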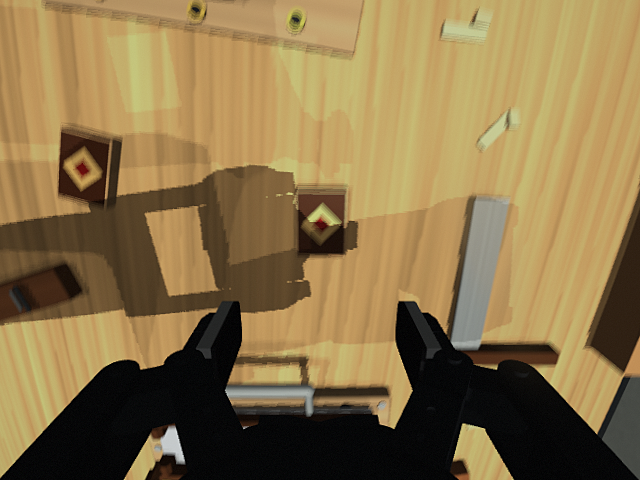

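The lid's top face spans px (297–345, 191–254) with the heart at (321,223); the other lid's heart is at (83,169).

```bash
python3 - <<'E'
from h import *
c=robot.calibration('wrist')
for n,q in [('B',[(298,254),(345,254),(344,191),(297,191),(321,223)]),('A',[(83,169)])]: print(n,(pix2w(c,q,.016)[:,:2]*1000).round(1).tolist())
im=cv2.imread('pics/w4.png').astype(int); b,g,r=im[...,0],im[...,1],im[...,2]
m=((r>90)&(g<60)&(b<60)).astype(np.uint8); n,l,s,ce=cv2.connectedComponentsWithStats(m)
for i in range(1,n):
    if s[i,4]>10 and ce[i][1]<260: print('red',s[i],ce[i],(pix2w(c,ce[i],.016)[0,:2]*1000).round(1))
delta(.5995,.241,.02,93.5)
E
```

```text
B [[583.4, 219.5], [624.3, 222.4], [618.2, 277.4], [579.6, 274.6], [601.3, 248.8]]
A [[401.9, 281.0]]
red [ 76 163  13  12  91] [ 82.05494505 168.86813187] [401.1 281.1]
red [320 196  24  14 143] [333.68531469 199.96503497] [610.4 269.3]
red [316 219   7   4  15] [319.4        220.66666667] [599.8 250.8]
red [314 222   5   7  12] [315.41666667 225.5       ] [596.8 246.3]
tool shift mm [ -1.5   0.2 146.7] rz 0.6
```

```bash
python3 - <<'E'
from h import *
st();c=robot.calibration('wrist'); im=cap('wrist','w5.png').astype(int); st()
for r in robot.trace('wrist','lid1')[:3]: print(round(r['p'],2),np.round(r['box']).tolist(),rect(c,r['mask'],.016))
r,g,b=im[...,0],im[...,1],im[...,2]
m=((r>90)&(g<60)&(b<60)).astype(np.uint8); n,l,s,ce=cv2.connectedComponentsWithStats(m)
for i in range(1,n):
    if s[i,4]>8 and ce[i][1]<270: print('red',s[i],ce[i],(pix2w(c,ce[i],.016)[0,:2]*1000).round(1))
for x in (402.1,273.1),(599.8,239.4): print(w2pix(c,np.r_[np.array(x)/1000,.016]).round(1))
E
```

```text
t 15.42 pos [0.5991 0.2425 0.1667] rpy [-180.    -0.    94.1] open 0.816 gf 0.0 F [ 0.   0.4 -0.2]
t 15.47 pos [0.5988 0.2408 0.1667] rpy [-180.     0.    94.1] open 0.819 gf 0.0 F [ 1.2 -0.4  1.6]
0.95 [293.0, 189.0, 348.0, 264.0] [600.5 244.8  61.9  43.8 -86.8]
0.7 [58.0, 132.0, 123.0, 214.0] [404.7 277.8  63.4  51.7  77.6]
red [ 73 166  17  17 157] [ 81.1910828  173.98726115] [399.8 276.8]
red [325 200  17  10  69] [334.46376812 202.53623188] [611.2 267.2]
[[ 84.4 178.6]]
[[318.4 233.5]]
```

```bash
python3 -c "
import cv2;a=cv2.imread('pics/w5.png');cv2.imwrite('pics/w5c.png',cv2.resize(a[100:300,40:360],None,fx=2.5,fy=2.5))"
```

```text
(no output)
```

View pics/w5c.png

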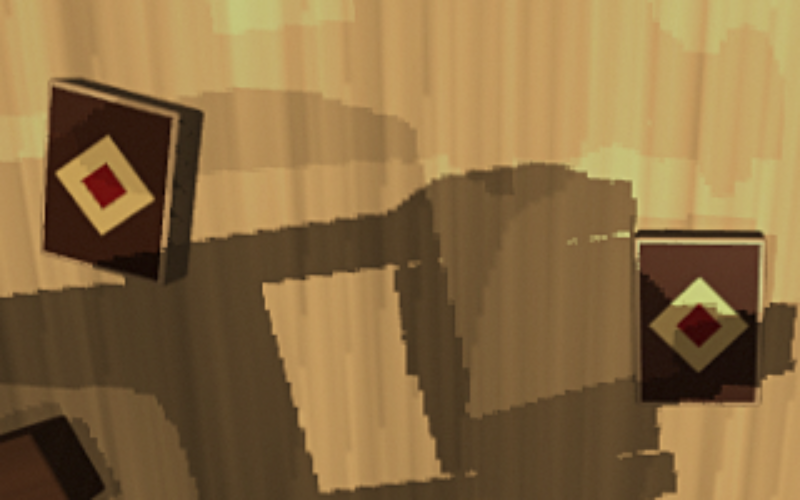

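```bash
python3 -m handwheel '[0,0.001,0.018,0,0,0.5, 0,0,0.018,0,0,0, 0,0,0.018,0,0,0, 0,0,0.018,0,0,0, 0,0,0.018,0,0,0, 0,0,0.018,0,0,0, 0,0,0.018,0,0,0, 0,0,0.014,0,0,0, 0,0,0.008,0,0,0, 0,0,0,0,0,0]' 0.06
python3 -m handwheel '[0,0,0,0,0,0, 0,0,0,0,0,0, 0,0,0,0,0,0, 0,0,0,0,0,0, 0,0,0,0,0,0, 0,0,0,0,0,0, 0,0,-0.01,0,0,0, 0,0,-0.016,0,0,0, 0,0,-0.018,0,0,0, 0,0,-0.018,0,0,0]' 0.025 30
```

```text
t: 16.35
tool_pos: [0.5992, 0.2386, 0.0179]
ee_rot: [-3.138, 0.001, 1.63]
wrist_force: [-0.6, 0.2, -0.3]
opening: 0.705
gripper_force: 0.0
t: 17.18
tool_pos: [0.5997, 0.2399, 0.0824]
ee_rot: [-3.141, -0.0, 1.632]
wrist_force: [0.8, -1.0, 0.0]
opening: 0.508
gripper_force: 31.0
```

```bash
python3 -m handwheel '[-0.0254,0.002,0,0,0,0, -0.0254,0.002,0,0,0,0, -0.0254,0.002,0,0,0,0, -0.0254,0.002,0,0,0,0, -0.0254,0.002,0,0,0,0, -0.0254,0.002,0,0,0,0, -0.0254,0.002,0,0,0,0, -0.0254,0.002,0,0,0,0, -0.0254,0.002,0,0,0,0, 0,0,0,0,0,-1.4]'
python3 -m handwheel '[0,0,0,0,0,0, 0,0,0,0,0,0, 0,0,0,0,0,0, 0,0,0,0,0,0, 0,0,0,0,0,0, 0,0,0,0,0,0, 0,0,0,0,0,0, 0,0,0,0,0,0, 0,0,0,0,0,0, 0,0,0,0,0,0]'
python3 - <<'E'
from h import *
st(); c=robot.calibration('wrist'); np.savez('w6cal.npz',**c); cap('wrist','w6.png')
delta(.6322,.0131,.08,94.9)
E
```

```text
t: 18.02
tool_pos: [0.6325, 0.0085, 0.0819]
ee_rot: [3.141, 0.001, 1.652]
wrist_force: [0.2, 0.0, -0.4]
opening: 0.503
gripper_force: 31.0
t: 18.85
tool_pos: [0.6317, 0.0128, 0.0813]
ee_rot: [-3.142, 0.0, 1.656]
wrist_force: [0.0, 0.3, -1.2]
opening: 0.5
gripper_force: 36.2
t 18.85 pos [0.6317 0.0128 0.0813] rpy [-180.     0.    94.9] open 0.5 gf 36.2 F [ 0.   0.3 -1.2]
tool shift mm [0.3 0.5 1.3] rz -0.0
```

View pics/w6.png

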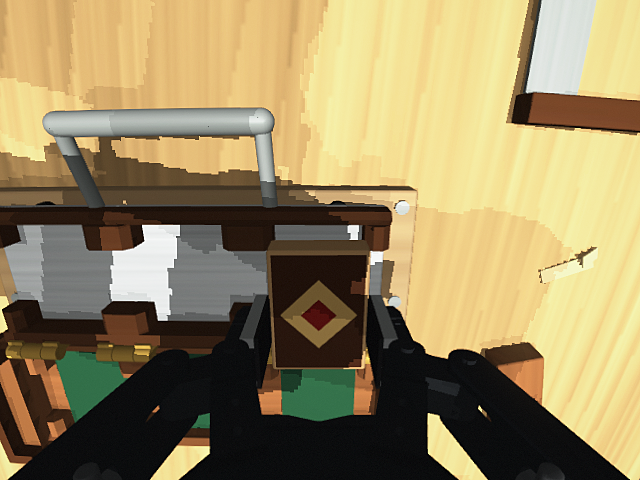

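```bash
python3 - <<'E'
from h import *
c=dict(np.load('w6cal.npz')); F=np.array([.562,-.034]);a=np.radians(4.9);ex=np.array([np.cos(a),np.sin(a)]);ey=np.array([-ex[1],ex[0]])
loc=lambda p,z:((np.array([(w[:2]-F)@np.c_[ex,ey] for w in pix2w(c,p,z)]))*1000).round(1).tolist()
print('heart',loc([(318,316)],.079),'corners',loc([(268,255),(367,250),(272,368),(364,368)],.079),'TCP',((np.array([.6317,.0128])-F)@np.c_[ex,ey]*1000).round(1))
print('bar',loc([(60,122),(160,121),(262,119)],.046))
print('base corner',loc([(416,189)],.018),'pocket floor c far-right',loc([(366,224),(386,250)],.029))
print('nominal px base',w2pix(c,[np.r_[F+.131*ex+.09*ey,.018]]).round(1),'bar',w2pix(c,[np.r_[F+x*ex+.126*ey,.046] for x in(-.048,0,.048)]).round(1).tolist())
E
```

```text
heart [[73.6, 44.6]] corners [[53.1, 73.2], [93.7, 75.3], [52.2, 16.9], [95.1, 16.9]] TCP [73.4 40.7]
bar [[-47.5, 127.3], [0.8, 126.7], [48.1, 127.1]]
base corner [[129.3, 90.3]] pocket floor c far-right [[100.1, 72.7], [112.1, 57.5]]
nominal px base [[418.9 189.6]] bar [[59.5, 124.9], [158.5, 122.7], [261.9, 121.5]]
```

```bash
python3 -m handwheel '[-0.003,0.0005,0,0,0,0, 0,0,0.005,0,0,0, 0,0,0.005,0,0,0, 0,0,0.005,0,0,0, 0,0,0.005,0,0,0, 0,0,0.004,0,0,0, 0,0,0.003,0,0,0, 0,0,0.002,0,0,0, 0,0,0,0,0,0, 0,0,0,0,0,0]'
python3 -m handwheel '[0,0,0.001,0,0,0, 0,0,0.001,0,0,0, 0,0,0.001,0,0,0, 0,0,0.001,0,0,0, 0,0,0.001,0,0,0, 0,0,0,0,0,0, 0,0,0,0,0,0, 0,0,0,0,0,0, 0,0,0,0,0,0, 0,0,0,0,0,0]'
```

```text
t: 19.73
tool_pos: [0.6327, 0.0113, 0.0533]
ee_rot: [3.14, -0.002, 1.656]
wrist_force: [-2.2, 6.6, 10.2]
opening: 0.503
gripper_force: 43.3
t: 20.57
tool_pos: [0.6337, 0.0096, 0.0492]
ee_rot: [3.137, 0.001, 1.656]
wrist_force: [-1.2, -0.2, 13.5]
opening: 0.499
gripper_force: 45.8
```

```bash
python3 -m handwheel '[0,0,0,0,0,0, 0,0,0,0,0,0, 0,0,0,0,0,0, 0,0,0,0,0,0, 0,0,-0.01,0,0,0, 0,0,-0.018,0,0,0, 0,0,-0.018,0,0,0, 0,0,-0.01,0,0,0, 0,0,0,0,0,0, 0,0,0,0,0,0]' 0.054
python3 - <<'E'
from h import *
import time
st(); c=robot.calibration('wrist'); np.savez('w7cal.npz',**c); im=cap('wrist','w7.png',(200,150,500,400),2)
E
```

```text
t: 21.4
tool_pos: [0.6325, 0.0098, 0.1035]
ee_rot: [3.141, 0.0, 1.656]
wrist_force: [-1.1, 0.6, 0.2]
opening: 0.632
gripper_force: 0.0
t 21.4 pos [0.6325 0.0098 0.1035] rpy [180.    0.   94.9] open 0.632 gf 0.0 F [-1.1  0.6  0.2]
```

View pics/w7.png

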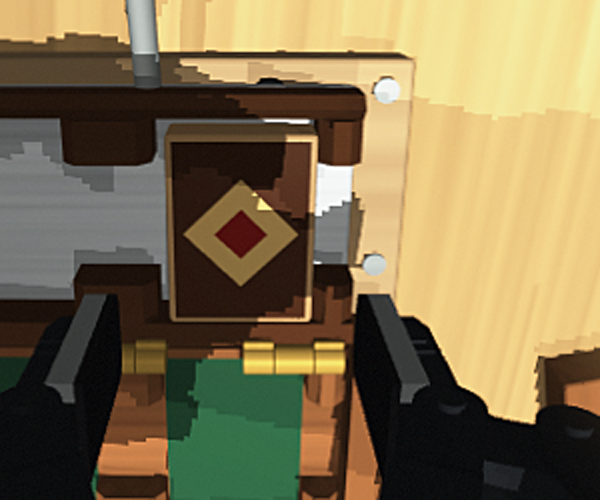

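```bash
cat >> h.py <<'E'
F=np.array([.562,-.034]);_a=np.radians(4.9);ex=np.array([np.cos(_a),np.sin(_a)]);ey=np.array([-ex[1],ex[0]])
def loc(c,p,z): return ((pix2w(c,p,z)[:,:2]-F)@np.c_[ex,ey]*1000).round(1).tolist()
def L(x,y): return F+x*ex+y*ey
E
python3 - <<'E'
from h import *
c=dict(np.load('w7cal.npz')); u=lambda *p:[(200+x/2,150+y/2) for x,y in p]
for z in (.045,.049): print(z,'heart',loc(c,u((241,235)),z),'corn',loc(c,u((167,141),(316,140),(171,320),(312,318)),z))
print('walls',loc(c,u((154,120),(154,160),(318,120),(360,92),(160,270),(352,265)),.045))
print('exp px',(w2pix(c,[np.r_[L(.074,.041)+dx*ex+dy*ey,.045] for dx,dy in((0,0),(-.022,.03),(.022,.03),(-.022,-.03),(.022,-.03))])-[200,150])*2)
E
```

```text
0.045 heart [[75.6, 41.3]] corn [[54.6, 70.1], [96.9, 70.4], [53.9, 12.8], [97.7, 13.4]]
0.049 heart [[75.6, 43.0]] corn [[55.0, 71.2], [96.4, 71.4], [54.4, 15.0], [97.2, 15.7]]
walls [[51.1, 76.2], [50.7, 64.5], [97.2, 76.2], [108.6, 84.2], [51.1, 29.9], [109.2, 31.5]]
exp px [[235.52676274 235.99504723]
 [157.84599077 138.04015541]
 [313.05697277 137.96766083]
 [164.98738764 325.04713117]
 [306.18621043 324.95331051]]
```

Lid seated in pocket c, about 1.5 mm off centre (heart at crop (241,235)). Next, the second lid.

```bash
python3 -m handwheel '[0,0,-0.016,0,0,5.4, 0,0,-0.016,0,0,5.5, 0,0,-0.016,0,0,5.5, 0.018,-0.0234,0,0,0,0, 0.018,-0.0234,0,0,0,0, 0.018,-0.0234,0,0,0,0, 0.018,-0.0234,0,0,0,0, 0.018,-0.0234,0,0,0,0, 0.018,-0.0234,0,0,0,0, 0.018,-0.0234,0,0,0,0]' 0.07
python3 -m handwheel '[0.018,-0.0234,0,0,0,0, 0.018,-0.0234,0,0,0,0, 0.018,-0.0234,0,0,0,0, 0.018,-0.0234,0,0,0,0, 0.018,-0.0234,0,0,0,0, 0,0,0,0,0,0, 0,0,0,0,0,0, 0,0,0,0,0,0, 0,0,0,0,0,0, 0,0,0,0,0,0]' 0.07
python3 - <<'E'
from h import *
st();c=robot.calibration('wrist'); im=cap('wrist','w8.png').astype(int)
for r in robot.trace('wrist','lid1')[:3]: print(round(r['p'],2),np.round(r['box']).tolist(),rect(c,r['mask'],.016))
for r in robot.trace('wrist','template')[:1]: print(round(r['p'],2),np.round(r['box']).tolist(),rect(c,r['mask'],.006))
r,g,b=im[...,0],im[...,1],im[...,2]
m=((r>90)&(g<60)&(b<60)).astype(np.uint8); n,l,s,ce=cv2.connectedComponentsWithStats(m)
for i in range(1,n):
    if s[i,4]>20 and ce[i][1]<270: print('red',s[i],ce[i],(pix2w(c,ce[i],.016)[0,:2]*1000).round(1))
E
```

```text
t: 22.28
tool_pos: [0.4956, 0.1668, 0.1502]
ee_rot: [-3.139, 0.001, 1.369]
wrist_force: [0.4, 0.2, -0.1]
opening: 0.818
gripper_force: 0.0
t: 23.12
tool_pos: [0.4011, 0.2769, 0.151]
ee_rot: [-3.141, 0.0, 1.368]
wrist_force: [0.4, 0.6, -0.2]
opening: 0.826
gripper_force: 0.0
t 23.12 pos [0.4011 0.2769 0.151 ] rpy [-180.     0.    78.4] open 0.826 gf 0.0 F [ 0.4  0.6 -0.2]
0.76 [284.0, 150.0, 342.0, 226.0] [404.9 314.8  60.   43.8  78.3]
0.72 [594.0, 418.0, 627.0, 463.0] [676.1 -13.3  75.3  31.2 -56.9]
red [304 155  33  10 109] [320.00917431 158.04587156] [414.7 336.5]
red [304 181  19  19 185] [312.83783784 190.05405405] [404.4 313.8]
```

The second lid was knocked about 37 mm and now sits at (0.404, 0.314), so I'll correct the target and grasp there.

```bash
python3 -m handwheel '[0.018,-0.002,0.01,0,0,0, 0.018,-0.002,0.018,0,0,0, 0,0,0.018,0,0,0, 0,0,0.018,0,0,0, 0,0,0.018,0,0,0, 0,0,0.018,0,0,0, 0,0,0.016,0,0,0, 0,0,0.012,0,0,0, 0,0,0.005,0,0,0, 0,0,0,0,0,0]' 0.06
python3 -m handwheel '[0,0,0,0,0,0, 0,0,0,0,0,0, 0,0,0,0,0,0, 0,0,0,0,0,0, 0,0,0,0,0,0, 0,0,0,0,0,0, 0,0,-0.01,0,0,0, 0,0,-0.016,0,0,0, 0,0,-0.018,0,0,0, 0,0,-0.018,0,0,0]' 0.025 30
```

```text
t: 24.1
tool_pos: [0.4036, 0.3132, 0.0174]
ee_rot: [-3.14, 0.001, 1.369]
wrist_force: [-0.9, 0.4, -0.2]
opening: 0.701
gripper_force: 0.0
t: 24.93
tool_pos: [0.4035, 0.3135, 0.0816]
ee_rot: [-3.141, 0.0, 1.37]
wrist_force: [0.2, -0.2, 0.2]
opening: 0.51
gripper_force: 30.8
```

```bash
python3 -m handwheel '[0,0,0,0,0,-5.5, 0,0,0,0,0,-5.5, 0,0,0,0,0,-5.5, -0.029,0.005,0,0,0,0, -0.029,0.005,0,0,0,0, -0.029,0.005,0,0,0,0, -0.029,0.005,0,0,0,0, -0.029,0.005,0,0,0,0, -0.029,0.005,0,0,0,0, -0.029,0.005,0,0,0,0]'
python3 -m handwheel '[-0.029,0.005,0,0,0,0, -0.029,0.005,0,0,0,0, -0.029,0.005,0,0,0,0, -0.029,0.005,0,0,0,0, 0,0,0,0,0,0, 0,0,0,0,0,0, 0,0,0,0,0,0, 0,0,0,0,0,0, 0,0,0,0,0,0, 0,0,0,0,0,0]'
python3 - <<'E'
from h import *
s,_=st(); c=robot.calibration('wrist'); im=cap('wrist','w9.png').astype(int)
r,g,b=im[...,0],im[...,1],im[...,2]
m=((r>90)&(g<60)&(b<60)).astype(np.uint8); n,l,q,ce=cv2.connectedComponentsWithStats(m)
for i in range(1,n):
    if q[i,4]>20 and ce[i][1]>200: print('red',q[i],ce[i],loc(c,ce[i],s['tool_pos'][2]-.0015),loc(c,ce[i],.045))
print('TCP',((s['tool_pos'][:2]-F)@np.c_[ex,ey]*1000).round(1))
E
```

```text
t: 25.77
tool_pos: [0.4564, 0.1131, 0.081]
ee_rot: [3.141, -0.0, 1.658]
wrist_force: [0.9, 0.2, -1.0]
opening: 0.503
gripper_force: 30.8
t: 26.6
tool_pos: [0.4861, 0.0014, 0.0804]
ee_rot: [-3.142, -0.0, 1.659]
wrist_force: [0.8, -0.4, -0.3]
opening: 0.505
gripper_force: 30.8
t 26.6 pos [0.4861 0.0014 0.0804] rpy [-180.    -0.    95.1] open 0.505 gf 30.8 F [ 0.8 -0.4 -0.3]
red [533 216 107  12 734] [587.45231608 220.6866485 ] [[37.3, 89.7]] [[65.8, 80.9]]
red [370 230  37  23 670] [387.69552239 240.86268657] [[-44.4, 80.8]] [[-37.1, 69.7]]
red [ 569  242   66   92 2231] [604.98565666 282.15419095] [[52.7, 62.1]] [[85.2, 46.2]]
red [577 278  25  25 323] [588.86687307 289.98142415] [[46.2, 58.4]] [[76.9, 41.5]]
red [554 290   7   5  24] [556.625      292.54166667] [[31.5, 57.3]] [[58.5, 40.2]]
red [619 429  20  37  45] [629.42222222 447.86666667] [[98.3, -38.0]] [[142.5, -79.8]]
TCP [-72.6  41.8]
```

```bash
python3 -c "
import cv2;a=cv2.imread('pics/w9.png');cv2.imwrite('pics/w9c.png',cv2.resize(a[180:400,180:460],None,fx=2.5,fy=2.5))"
```

```text
(no output)
```

View pics/w9c.png

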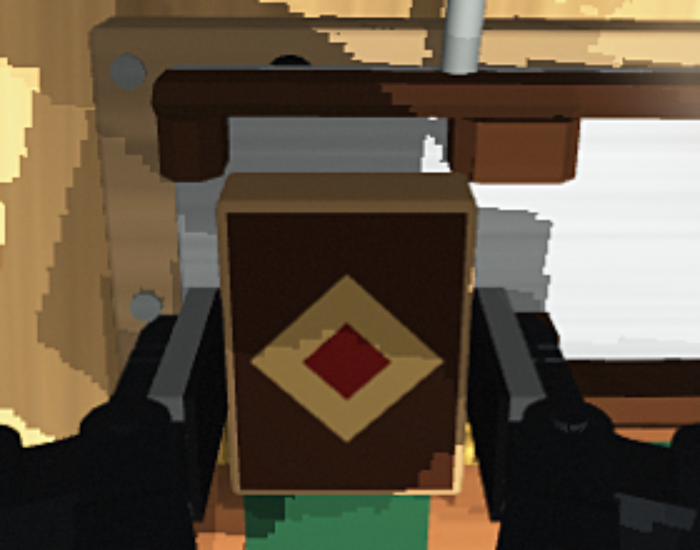

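```bash
python3 -m handwheel '[-0.0007,-0.0014,0,0,0,0.2, 0,0,0.005,0,0,0, 0,0,0.005,0,0,0, 0,0,0.005,0,0,0, 0,0,0.005,0,0,0, 0,0,0.004,0,0,0, 0,0,0.003,0,0,0, 0,0,0.002,0,0,0, 0,0,0,0,0,0, 0,0,0,0,0,0]'
python3 -m handwheel '[0,0,0.001,0,0,0, 0,0,0.001,0,0,0, 0,0,0.001,0,0,0, 0,0,0.001,0,0,0, 0,0,0.001,0,0,0, 0,0,0,0,0,0, 0,0,0,0,0,0, 0,0,0,0,0,0, 0,0,0,0,0,0, 0,0,0,0,0,0]'
```

```text
t: 27.48
tool_pos: [0.4849, 0.0005, 0.0527]
ee_rot: [3.14, -0.001, 1.654]
wrist_force: [-6.0, 6.9, 25.7]
opening: 0.509
gripper_force: 38.1
t: 28.32
tool_pos: [0.4851, 0.0001, 0.0499]
ee_rot: [3.139, 0.001, 1.655]
wrist_force: [-14.2, 5.3, 54.1]
opening: 0.507
gripper_force: 45.2
```

```bash
python3 -m handwheel '[0,0,-0.001,0,0,0, 0,0,-0.001,0,0,0, 0,0,0,0,0,0, 0,0,0,0,0,0, 0,0,0,0,0,0, 0,0,-0.01,0,0,0, 0,0,-0.018,0,0,0, 0,0,-0.018,0,0,0, 0,0,-0.01,0,0,0, 0,0,0,0,0,0]' 0.054
python3 -m handwheel '[0,0,0,0,0,0, 0,0,0,0,0,0, 0,0,0,0,0,0, 0,0,0,0,0,0, 0,0,0,0,0,0, 0,0,0,0,0,0, 0,0,0,0,0,0, 0,0,0,0,0,0, 0,0,0,0,0,0, 0,0,0,0,0,0]'
python3 - <<'E'
from h import *
s,_=st(); c=robot.calibration('wrist');np.savez('w10cal.npz',**c); im=cap('wrist','w10.png'); cv2.imwrite('pics/w10c.png',cv2.resize(im[120:380,160:480,::-1],None,fx=2.3,fy=2.3,interpolation=cv2.INTER_CUBIC))
E
```

```text
t: 29.15
tool_pos: [0.4858, -0.0004, 0.1057]
ee_rot: [3.139, 0.001, 1.654]
wrist_force: [0.6, -0.9, 0.0]
opening: 0.632
gripper_force: 0.0
t: 29.98
tool_pos: [0.4849, -0.0002, 0.1043]
ee_rot: [3.142, -0.0, 1.654]
wrist_force: [-0.1, 0.4, -0.4]
opening: 0.626
gripper_force: 0.0
t 29.98 pos [ 4.849e-01 -2.000e-04  1.043e-01] rpy [180.   -0.   94.8] open 0.626 gf 0.0 F [-0.1  0.4 -0.4]
```

View pics/w10c.png

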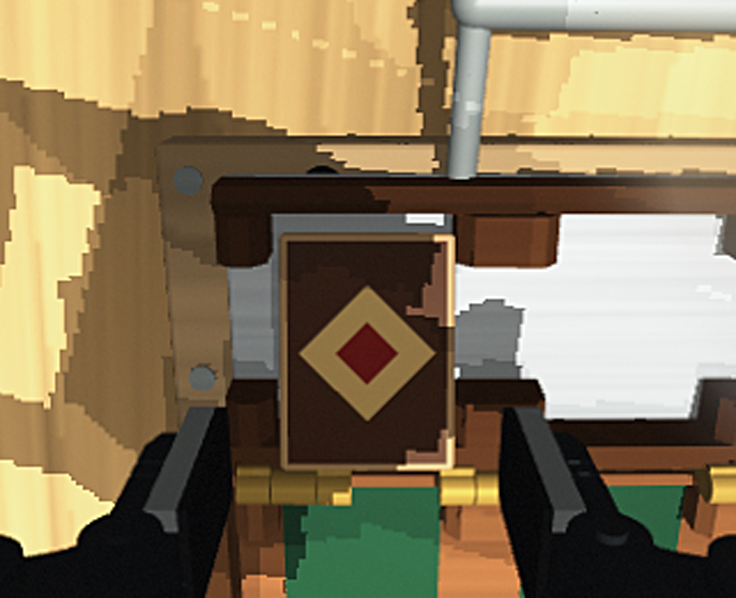

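```bash
python3 - <<'E'
from h import *
c=dict(np.load('w10cal.npz')); u=lambda *p:[(160+x/2.3,120+y/2.3) for x,y in p]
print('TCP',((np.array([.4849,-.0002])-F)@np.c_[ex,ey]*1000).round(1))
for z in(.046,.050): print(z,'heart',loc(c,u((367,353)),z),'corn',loc(c,u((280,237),(455,237),(284,467),(450,467)),z))
print('walls',loc(c,u((270,215),(457,215),(270,265),(457,265)),.045))
E
```

```text
TCP [-73.9  40.3]
0.046 heart [[-72.8, 40.1]] corn [[-94.3, 71.3], [-51.1, 71.2], [-95.6, 6.2], [-50.1, 6.1]]
0.05 heart [[-72.9, 41.9]] corn [[-93.9, 72.4], [-51.5, 72.3], [-95.1, 8.7], [-50.6, 8.6]]
walls [[-96.7, 76.7], [-50.6, 76.6], [-97.2, 63.8], [-50.2, 63.7]]
```

Hinge-side end is riding on the ledge (lid bottom edge at crop row 467, level with the brass). I'll regrip, lift a little, shift about 2.5 mm outward and lower it again.

```bash
python3 -m handwheel '[0,0,0.015,0,0,0, 0,0,0.015,0,0,0, 0,0,0.014,0,0,0, 0,0,0.008,0,0,0, 0,0,0,0,0,0, 0,0,0,0,0,0, 0,0,0,0,0,0, 0,0,0,0,0,0, 0,0,0,0,0,0, 0,0,0,0,0,0]' 0.054
python3 -m handwheel '[0,0,0,0,0,0, 0,0,0,0,0,0, 0,0,0,0,0,0, 0,0,0,0,0,0, 0,0,0,0,0,0, 0,0,-0.003,0,0,0, 0,0,-0.003,0,0,0, 0.0015,0,0,0,0,0, 0.001,0,0,0,0,0, 0,0,0,0,0,0]' 0.025 25
python3 -m handwheel '[0,0,0.002,0,0,0, 0,0,0.002,0,0,0, 0,0,0.002,0,0,0, 0,0,0.001,0,0,0, 0,0,0,0,0,0, 0,0,0,0,0,0, 0,0,0,0,0,0, 0,0,0,0,0,0, 0,0,0,0,0,0, 0,0,0,0,0,0]'
```

```text
t: 30.87
tool_pos: [0.4851, -0.0003, 0.0528]
ee_rot: [3.141, 0.0, 1.654]
wrist_force: [0.0, 0.1, 0.8]
opening: 0.632
gripper_force: 0.0
t: 31.7
tool_pos: [0.4846, 0.0025, 0.0583]
ee_rot: [-3.141, -0.0, 1.654]
wrist_force: [-0.4, -1.1, -0.4]
opening: 0.506
gripper_force: 27.2
t: 32.53
tool_pos: [0.4849, 0.0019, 0.0516]
ee_rot: [3.141, 0.001, 1.654]
wrist_force: [-1.9, -2.5, 6.7]
opening: 0.508
gripper_force: 28.2
```

```bash
python3 -m handwheel '[0,0,0,0,0,0, 0,0,0,0,0,0, 0,0,0,0,0,0, 0,0,-0.01,0,0,0, 0,0,-0.018,0,0,0, 0,0,-0.018,0,0,0, 0,0,-0.006,0,0,0, 0,0,0,0,0,0, 0,0,0,0,0,0, 0,0,0,0,0,0]' 0.054
python3 - <<'E'
from h import *
s,_=st(); c=robot.calibration('wrist');np.savez('w11cal.npz',**c); im=cap('wrist','w11.png'); cv2.imwrite('pics/w11c.png',cv2.resize(im[120:380,160:480,::-1],None,fx=2.3,fy=2.3,interpolation=cv2.INTER_CUBIC))
E
```

```text
t: 33.37
tool_pos: [0.4842, 0.0024, 0.1023]
ee_rot: [-3.14, -0.001, 1.654]
wrist_force: [0.4, -0.7, -0.9]
opening: 0.634
gripper_force: 0.0
t 33.37 pos [0.4842 0.0024 0.1023] rpy [-179.9   -0.    94.8] open 0.634 gf 0.0 F [ 0.4 -0.7 -0.9]
```

View pics/w11c.png

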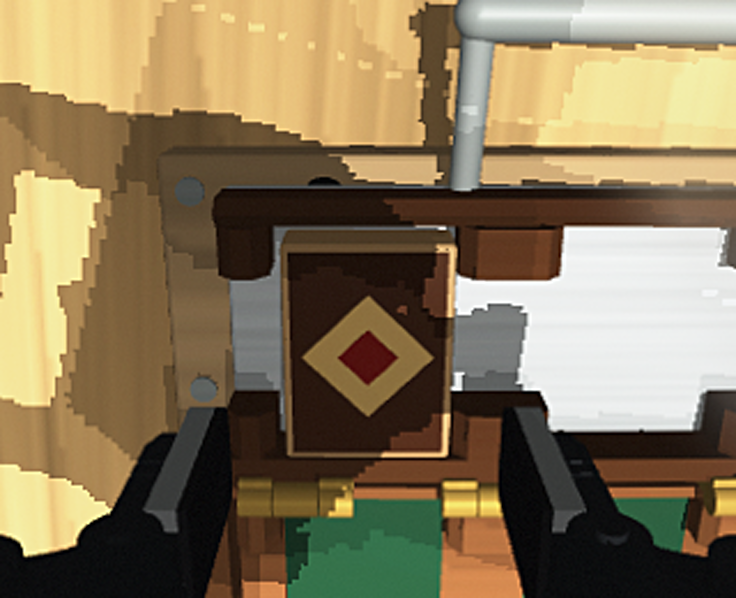

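Lid now sits flat in pocket a (bottom edge at crop row 457, clear of the brass at 485). On to the bar.

```bash
python3 -m handwheel '[0,0,-0.018,0,0,-6.9, 0,0,-0.01,0,0,-6.9, 0,0,0,0,0,-6.9, 0,0,0,0,0,-6.9, 0,0,0,0,0,-6.9, 0,0,0,0,0,-6.9, 0,0,0,0,0,-6.9, 0,0,0,0,0,-6.9, 0,0,0,0,0,-6.9, 0,0,0,0,0,-6.9]' 0.03
python3 -m handwheel '[0,0,0,0,0,-7, 0,0,0,0,0,-7, 0,0,0,0,0,-7, -0.0186,0.0208,0,0,0,0, -0.0186,0.0208,0,0,0,0, -0.0186,0.0208,0,0,0,0, -0.0186,0.0208,0,0,0,0, 0,0,0,0,0,0, 0,0,0,0,0,0, 0,0,0,0,0,0]'
python3 - <<'E'
from h import *
st(); delta(*L(0,.126),.044,4.9)
E
```

```text
t: 34.25
tool_pos: [0.4844, 0.0023, 0.1304]
ee_rot: [-3.142, -0.002, 2.864]
wrist_force: [-0.6, 0.8, -0.6]
opening: 0.349
gripper_force: 0.0
t: 35.08
tool_pos: [0.5513, 0.0911, 0.1305]
ee_rot: [3.142, -0.002, -3.058]
wrist_force: [-0.4, -0.5, -0.6]
opening: 0.351
gripper_force: 0.0
t 35.08 pos [0.5513 0.0911 0.1305] rpy [ 1.800e+02 -1.000e-01 -1.752e+02] open 0.351 gf 0.0 F [-0.4 -0.5 -0.6]
tool shift mm [-0.2  0.5 86.5] rz -0.1
```

```bash
python3 -m handwheel '[0,0,0.016,0,0,0, 0,0,0.016,0,0,0, 0,0,0.016,0,0,0, 0,0,0.016,0,0,0, 0,0,0.013,0,0,0, 0,0,0.007,0,0,0, 0,0,0.003,0,0,0, 0,0,0,0,0,0, 0,0,0,0,0,0, 0,0,0,0,0,0]' 0.03
python3 -m handwheel '[0,0,0,0,0,0, 0,0,0,0,0,0, 0,0,0,0,0,0, 0,0,0,0,0,0, 0,0,0,0,0,0, 0,0,0,0,0,0, 0,0,0,0,0,0, 0,0,0,0,0,0, 0,0,0,0,0,0, 0,0,0,0,0,0]' 0.0 60
python3 - <<'E'
import numpy as np
r=126
for n,steps in [(30,1)]:
    th=np.linspace(0,np.pi,n+1); y=r*np.cos(th); z=r*np.sin(th)
    print([(round(float(a),1),round(float(-b),1)) for a,b in zip(np.diff(y),np.diff(z))])
E
```

```text
t: 35.92
tool_pos: [0.5523, 0.0912, 0.0451]
ee_rot: [-3.141, 0.001, -3.058]
wrist_force: [0.2, 0.2, 0.4]
opening: 0.352
gripper_force: 0.0
t: 36.75
tool_pos: [0.5522, 0.0911, 0.045]
ee_rot: [-3.141, 0.001, -3.058]
wrist_force: [-1.1, -1.6, 5.0]
opening: 0.119
gripper_force: 58.5
[(-0.7, -13.2), (-2.1, -13.0), (-3.4, -12.7), (-4.7, -12.3), (-6.0, -11.8), (-7.2, -11.1), (-8.3, -10.2), (-9.3, -9.3), (-10.2, -8.3), (-11.1, -7.2), (-11.8, -6.0), (-12.3, -4.7), (-12.7, -3.4), (-13.0, -2.1), (-13.2, -0.7), (-13.2, 0.7), (-13.0, 2.1), (-12.7, 3.4), (-12.3, 4.7), (-11.8, 6.0), (-11.1, 7.2), (-10.2, 8.3), (-9.3, 9.3), (-8.3, 10.2), (-7.2, 11.1), (-6.0, 11.8), (-4.7, 12.3), (-3.4, 12.7), (-2.1, 13.0), (-0.7, 13.2)]
```

```bash
python3 -m handwheel '[0,-0.0007,-0.0132,0,0,0, 0,-0.0021,-0.013,0,0,0, 0,-0.0034,-0.0127,0,0,0, 0,-0.0047,-0.0123,0,0,0, 0,-0.006,-0.0118,0,0,0, 0,-0.0072,-0.0111,0,0,0, 0,-0.0083,-0.0102,0,0,0, 0,-0.0093,-0.0093,0,0,0, 0,-0.0102,-0.0083,0,0,0, 0,-0.0111,-0.0072,0,0,0]' 0.0 60
python3 - <<'E'
from h import *
s,_=st(); print(((s['tool_pos'][:2]-F)@np.c_[ex,ey]*1000).round(1))
E
```

```text
t: 37.58
tool_pos: [0.557, 0.0332, 0.1561]
ee_rot: [3.132, 0.003, -3.057]
wrist_force: [-5.8, 24.0, 24.5]
opening: 0.112
gripper_force: 59.1
t 37.58 pos [0.557  0.0332 0.1561] rpy [ 179.5    0.2 -175.1] open 0.112 gf 59.1 F [-5.8 24.  24.5]
[ 0.8 67.4]
```

```bash
python3 -m handwheel '[0,-0.0118,-0.0075,0,0,0, 0,-0.0123,-0.0062,0,0,0, 0,-0.0127,-0.0034,0,0,0, 0,-0.013,-0.0021,0,0,0, 0,-0.0132,-0.0007,0,0,0, 0,-0.0132,0.0007,0,0,0, 0,-0.013,0.0021,0,0,0, 0,-0.0127,0.0034,0,0,0, 0,-0.0123,0.0047,0,0,0, 0,-0.0118,0.006,0,0,0]'
python3 - <<'E'
from h import *
s,_=st(); print(((s['tool_pos'][:2]-F)@np.c_[ex,ey]*1000).round(1))
E
```

```text
t: 38.42
tool_pos: [0.5678, -0.0966, 0.1573]
ee_rot: [3.14, 0.001, -3.058]
wrist_force: [-1.9, 8.1, -2.6]
opening: 0.108
gripper_force: 64.5
t 38.42 pos [ 0.5678 -0.0966  0.1573] rpy [ 1.799e+02  1.000e-01 -1.752e+02] open 0.108 gf 64.5 F [-1.9  8.1 -2.6]
[  0.4 -62.9]
```

```bash
python3 -m handwheel '[0,-0.0111,0.0072,0,0,0, 0,-0.0102,0.0083,0,0,0, 0,-0.0093,0.0093,0,0,0, 0,-0.0083,0.0102,0,0,0, 0,-0.0072,0.0111,0,0,0, 0,-0.006,0.0118,0,0,0, 0,-0.0047,0.0123,0,0,0, 0,-0.0034,0.0127,0,0,0, 0,-0.0021,0.013,0,0,0, 0,-0.0007,0.0132,0,0,0]'
python3 -m handwheel '[0,0,0.001,0,0,0, 0,0,0.001,0,0,0, 0,0,0.001,0,0,0, 0,0,0,0,0,0, 0,0,0,0,0,0, 0,0,0,0,0,0, 0,0,0,0,0,0, 0,0,0,0,0,0, 0,0,0,0,0,0, 0,0,0,0,0,0]'
python3 - <<'E'
from h import *
s,_=st(); print(((s['tool_pos'][:2]-F)@np.c_[ex,ey]*1000).round(1))
E
```

```text
t: 39.25
tool_pos: [0.573, -0.16, 0.0467]
ee_rot: [-3.142, 0.001, -3.058]
wrist_force: [-0.3, 3.2, 5.8]
opening: 0.113
gripper_force: 71.4
t: 40.08
tool_pos: [0.5731, -0.16, 0.0446]
ee_rot: [-3.141, 0.0, -3.058]
wrist_force: [1.7, -3.8, 1.0]
opening: 0.109
gripper_force: 70.8
t 40.08 pos [ 0.5731 -0.16    0.0446] rpy [-180.     0.  -175.2] open 0.109 gf 70.8 F [ 1.7 -3.8  1. ]
[   0.3 -126.5]
```

```bash
python3 -m handwheel '[0,0.0007,-0.0132,0,0,0, 0,0.0021,-0.013,0,0,0, 0,0.0034,-0.0127,0,0,0, 0,0.0047,-0.0123,0,0,0, 0,0.006,-0.0118,0,0,0, 0,0.0072,-0.0111,0,0,0, 0,0.0083,-0.0102,0,0,0, 0,0.0093,-0.0093,0,0,0, 0,0.0102,-0.0083,0,0,0, 0,0.0111,-0.0072,0,0,0]' 0.0 60
python3 - <<'E'
from h import *
s,_=st(); print(((s['tool_pos'][:2]-F)@np.c_[ex,ey]*1000).round(1))
cap('top'); c=robot.calibration('top')
for r in robot.trace('top','lid1')[:4]: print(round(r['p'],2),np.round(r['box']).tolist(),rect(c,r['mask'],.045))
E
```

```text
t: 40.92
tool_pos: [0.5682, -0.1005, 0.1562]
ee_rot: [-3.132, 0.003, -3.059]
wrist_force: [-4.3, -16.6, 12.7]
opening: 0.111
gripper_force: 63.6
t 40.92 pos [ 0.5682 -0.1005  0.1562] rpy [-1.795e+02  1.000e-01 -1.753e+02] open 0.111 gf 63.6 F [ -4.3 -16.6  12.7]
[  0.5 -66.8]
```

```bash
python3 -m handwheel '[0,0.0118,-0.0075,0,0,0, 0,0.0123,-0.0052,0,0,0, 0,0.0127,-0.0034,0,0,0, 0,0.013,-0.0021,0,0,0, 0,0.0132,-0.0007,0,0,0, 0,0.0132,0.0007,0,0,0, 0,0.013,0.0021,0,0,0, 0,0.0127,0.0034,0,0,0, 0,0.0123,0.0047,0,0,0, 0,0.0118,0.006,0,0,0]'
python3 - <<'E'
from h import *
s,_=st(); print(((s['tool_pos'][:2]-F)@np.c_[ex,ey]*1000).round(1))
E
python3 -m handwheel '[0,0.0111,0.0072,0,0,0, 0,0.0102,0.0083,0,0,0, 0,0.0093,0.0093,0,0,0, 0,0.0083,0.0102,0,0,0, 0,0.0072,0.0111,0,0,0, 0,0.006,0.0118,0,0,0, 0,0.0047,0.0123,0,0,0, 0,0.0034,0.0127,0,0,0, 0,0.0021,0.013,0,0,0, 0,0.0007,0.0132,0,0,0]'
python3 -m handwheel '[0,0,0.001,0,0,0, 0,0,0.001,0,0,0, 0,0,0,0,0,0, 0,0,0,0,0,0, 0,0,0,0,0,0, 0,0,0,0,0,0, 0,0,0,0,0,0, 0,0,0,0,0,0, 0,0,0,0,0,0, 0,0,0,0,0,0]'
python3 - <<'E'
from h import *
s,_=st(); print(((s['tool_pos'][:2]-F)@np.c_[ex,ey]*1000).round(1))
E
```

```text
t: 41.85
tool_pos: [0.5575, 0.0285, 0.1564]
ee_rot: [-3.139, 0.002, -3.058]
wrist_force: [2.6, -5.9, 0.3]
opening: 0.113
gripper_force: 65.4
t 41.85 pos [0.5575 0.0285 0.1564] rpy [-1.799e+02  1.000e-01 -1.752e+02] open 0.113 gf 65.4 F [ 2.6 -5.9  0.3]
[ 0.9 62.7]
t: 42.68
tool_pos: [0.5526, 0.0912, 0.0465]
ee_rot: [-3.14, 0.002, -3.057]
wrist_force: [4.1, -9.5, 4.7]
opening: 0.11
gripper_force: 68.1
t: 43.52
tool_pos: [0.5525, 0.0911, 0.0442]
ee_rot: [-3.141, 0.001, -3.058]
wrist_force: [5.4, -3.5, -3.1]
opening: 0.111
gripper_force: 70.6
t 43.52 pos [0.5525 0.0911 0.0442] rpy [-1.800e+02  1.000e-01 -1.752e+02] open 0.111 gf 70.6 F [ 5.4 -3.5 -3.1]
[  1.2 125.5]
```

Flat again. I'll release, rise and look at the nest.

```bash
python3 -m handwheel '[0,0,0,0,0,0, 0,0,0,0,0,0, 0,0,0,0,0,0, 0,0,0,0,0,0, 0,0,-0.01,0,0,0, 0,0,-0.018,0,0,0, 0,0,-0.018,0,0,0, 0,0,-0.018,0,0,0, 0,0,-0.018,0,0,0, 0,0,-0.018,0,0,0]' 0.03
python3 -m handwheel '[0,0,-0.018,0,0,0, 0,0,-0.018,0,0,0, 0,0,-0.018,0,0,0, 0,0,-0.018,0,0,0, 0,0,0,0,0,0, 0,0,0,0,0,0, 0,0,0,0,0,0, 0,0,0,0,0,0, 0,0,0,0,0,0, 0,0,0,0,0,0]' 0.0
python3 - <<'E'
from h import *
s,_=st(); c=robot.calibration('wrist'); im=cap('wrist','w12.png')
for n,z in (('lid1',.045),('template',.006),('flipper',.045)):
  for r in robot.trace('wrist',n)[:4]: print(n,round(r['p'],2),np.round(r['box']).tolist(),rect(c,r['mask'],z))
print('nest exp px',w2pix(c,[np.r_[L(x,-.041),.045] for x in(-.074,0,.074)]).round(0).tolist(), L(-.074,-.041),L(.074,-.041))
cap('top'); c=robot.calibration('top')
for r in robot.trace('top','template')[:2]: print('top',round(r['p'],2),np.round(r['box']).tolist(),rect(c,r['mask'],.006))
E
```

```text
t: 44.35
tool_pos: [0.5517, 0.0915, 0.146]
ee_rot: [3.142, 0.0, -3.058]
wrist_force: [-0.1, 0.4, 0.3]
opening: 0.352
gripper_force: 0.0
t: 45.18
tool_pos: [0.5517, 0.0914, 0.2156]
ee_rot: [3.141, -0.001, -3.058]
wrist_force: [0.9, -0.3, 0.4]
opening: 0.001
gripper_force: 0.0
t 45.18 pos [0.5517 0.0914 0.2156] rpy [ 1.800e+02 -1.000e-01 -1.752e+02] open 0.001 gf 0.0 F [ 0.9 -0.3  0.4]
lid1 0.97 [114.0, 268.0, 188.0, 319.0] [637.1 -67.8  67.1  51.9 -85.9]
lid1 0.55 [87.0, 111.0, 165.0, 168.0] [491.7 -78.1  67.1  44.9 -84.1]
lid1 0.54 [159.0, 90.0, 327.0, 330.0] [556.4  29.7 221.8 139.2   4.9]
template 0.94 [566.0, 106.0, 639.0, 295.0] [520.3 416.4 198.9  69.5  -5.3]
template 0.44 [57.0, 62.0, 326.0, 352.0] [574.9 -25.3 305.4 253.4   4.6]
flipper 0.66 [159.0, 92.0, 329.0, 333.0] [556.9  29.2 222.3 140.    4.6]
nest exp px [[122.0, 140.0], [136.0, 223.0], [149.0, 295.0]] [ 0.49177254 -0.08117101] [ 0.63923165 -0.0685293 ]
top 0.88 [160.0, 232.0, 191.0, 323.0] [498.7 416.  242.6  68.2  -5.8]
top 0.61 [346.0, 269.0, 366.0, 290.0] [492.  -85.1  61.5  44.6 -84.3]
```

View pics/w12.png

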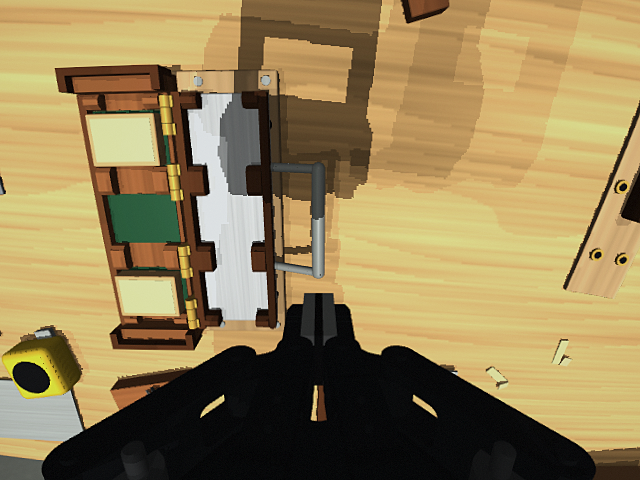

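Both lids lie face-down in their nest pockets (px (122,138) and (150,296), expected (122,140) and (149,295)). Next, the template.

```bash
python3 -m handwheel '[0,0,0,0,0,5.3, 0,0,0,0,0,5.3, 0.0072,0.0268,0,0,0,0, 0.0072,0.0268,0,0,0,0, 0.0072,0.0268,0,0,0,0, 0.0072,0.0268,0,0,0,0, 0.0072,0.0268,0,0,0,0, 0.0072,0.0268,0,0,0,0, 0.0072,0.0268,0,0,0,0, 0.0072,0.0268,0,0,0,0]' 0.04
python3 -m handwheel '[0.0072,0.0268,0,0,0,0, 0.0072,0.0268,0,0,0,0, 0.0072,0.0268,0,0,0,0, 0.0072,0.0268,0,0,0,0, 0,0,0,0,0,0, 0,0,0,0,0,0, 0,0,0,0,0,0, 0,0,0,0,0,0, 0,0,0,0,0,0, 0,0,0,0,0,0]'
python3 - <<'E'
from h import *
s,_=st(); c=robot.calibration('wrist'); im=cap('wrist','w13.png')
for r in robot.trace('wrist','template')[:2]: print(round(r['p'],2),np.round(r['box']).tolist(),rect(c,r['mask'],.006))
g=im.max(2).astype(int); 
for r in robot.trace('wrist','template')[:1]:
    m=(r['mask']&(g<75)).astype(np.uint8); n,l,q,ce=cv2.connectedComponentsWithStats(m)
    for i in range(1,n):
        if q[i,4]>150: print('dark',q[i],ce[i].round(1),(pix2w(c,ce[i],.032)[0,:2]*1000).round(1),rect(c,l==i,.032))
E
```

```text
t: 46.32
tool_pos: [0.516, 0.3119, 0.2163]
ee_rot: [3.142, 0.0, 3.04]
wrist_force: [0.9, 0.7, 1.5]
opening: 0.466
gripper_force: 0.0
t: 47.15
tool_pos: [0.499, 0.4193, 0.2165]
ee_rot: [3.142, 0.0, 3.039]
wrist_force: [0.1, -0.6, 0.3]
opening: 0.467
gripper_force: 0.0
t 47.15 pos [0.499  0.4193 0.2165] rpy [180.    0.  174.1] open 0.467 gf 0.0 F [ 0.1 -0.6  0.3]
0.81 [286.0, 83.0, 352.0, 318.0] [499.2 420.6 242.1  64.3  -5.8]
dark [308 183  21  65 688] [317.7 205. ] [485.8 421.2] [496.2 420.2  62.2  18.5  -6.4]
```

```bash
python3 -m handwheel '[0,0.001,0.018,0,0,0, 0,0,0.02,0,0,0, 0,0,0.02,0,0,0, 0,0,0.02,0,0,0, 0,0,0.02,0,0,0, 0,0,0.02,0,0,0, 0,0,0.02,0,0,0, 0,0,0.02,0,0,0, 0,0,0.018,0,0,0, 0,0,0.01,0,0,0]' 0.04
python3 -m handwheel '[0,0,0.004,0,0,0, 0,0,0,0,0,0, 0,0,0,0,0,0, 0,0,0,0,0,0, 0,0,0,0,0,0, 0,0,0,0,0,0, 0,0,0,0,0,0, 0,0,0,0,0,0, 0,0,0,0,0,0, 0,0,0,0,0,0]' 0.04
```

```text
t: 48.13
tool_pos: [0.4981, 0.4205, 0.0282]
ee_rot: [-3.14, -0.002, 3.04]
wrist_force: [0.0, 0.2, -1.0]
opening: 0.469
gripper_force: 0.0
t: 48.97
tool_pos: [0.4987, 0.4211, 0.0264]
ee_rot: [3.142, 0.0, 3.04]
wrist_force: [0.8, -0.3, -0.4]
opening: 0.472
gripper_force: 0.0
```

```bash
python3 -m handwheel '[0,0,0,0,0,0, 0,0,0,0,0,0, 0,0,0,0,0,0, 0,0,0,0,0,0, 0,0,0,0,0,0, 0,0,0,0,0,0, 0,0,0,0,0,0, 0,0,-0.01,0,0,0, 0,0,-0.018,0,0,0, 0,0,-0.018,0,0,0]' 0.0 80
python3 -m handwheel '[0,0,-0.018,0,0,0, 0,0,-0.018,0,0,0, 0,0,-0.018,0,0,-5.4, 0,0,-0.01,0,0,-5.4, 0,0,0,0,0,0, 0,0,0,0,0,0, 0,0,0,0,0,0, 0,0,0,0,0,0, 0,0,0,0,0,0, 0,0,0,0,0,0]'
python3 - <<'E'
from h import *
s,_=st(); c=robot.calibration('wrist'); cap('wrist','w14.png'); zt=s['tool_pos'][2]-.0264
for r in robot.trace('wrist','template')[:1]: print(round(r['p'],2),np.round(r['box']).tolist(),rect(c,r['mask'],zt+.006))
delta(*L(0,-.041),.14,4.9)
E
```

```text
t: 49.8
tool_pos: [0.4983, 0.4207, 0.0724]
ee_rot: [-3.14, -0.002, 3.04]
wrist_force: [0.4, -0.2, -1.0]
opening: 0.188
gripper_force: 79.4
t: 50.63
tool_pos: [0.4985, 0.421, 0.1356]
ee_rot: [-3.141, -0.001, -3.056]
wrist_force: [-0.8, 0.2, -1.9]
opening: 0.193
gripper_force: 79.4
t 50.63 pos [0.4985 0.421  0.1356] rpy [-1.800e+02 -1.000e-01 -1.751e+02] open 0.193 gf 79.4 F [-0.8  0.2 -1.9]
0.66 [239.0, 21.0, 401.0, 421.0] [476.1 419.8 196.8  64.5   5. ]
tool shift mm [ -23.8 -499.8   -4. ] rz 0.0
```

```bash
python3 -m handwheel '[-0.0012,-0.025,0,0,0,0, -0.0012,-0.025,0,0,0,0, -0.0012,-0.025,0,0,0,0, -0.0012,-0.025,0,0,0,0, -0.0012,-0.025,0,0,0,0, -0.0012,-0.025,0,0,0,0, -0.0012,-0.025,0,0,0,0, -0.0012,-0.025,0,0,0,0, -0.0012,-0.025,0,0,0,0, -0.0012,-0.025,0,0,0,0]'
python3 -m handwheel '[-0.0012,-0.025,0,0,0,0, -0.0012,-0.025,0,0,0,0, -0.0012,-0.025,0,0,0,0, -0.0012,-0.025,0,0,0,0, -0.0012,-0.025,0,0,0,0, -0.0012,-0.025,0,0,0,0, -0.0012,-0.025,0,0,0,0, -0.0012,-0.025,0,0,0,0, -0.0012,-0.025,0,0,0,0, -0.0012,-0.025,0,0,0,0]'
python3 -m handwheel '[0,0,0.01,0,0,0, 0,0,0.01,0,0,0, 0,0,0.01,0,0,0, 0,0,0.01,0,0,0, 0,0,0,0,0,0, 0,0,0,0,0,0, 0,0,0,0,0,0, 0,0,0,0,0,0, 0,0,0,0,0,0, 0,0,0,0,0,0]'
python3 - <<'E'
from h import *
s,_=st(); c=robot.calibration('wrist'); np.savez('w15cal.npz',**c); cap('wrist','w15.png'); zt=s['tool_pos'][2]-.0264
for r in robot.trace('wrist','template')[:1]: print(round(r['p'],2),np.round(r['box']).tolist(),rect(c,r['mask'],zt+.006))
delta(*L(0,-.041),.0724,4.9)
E
```

```text
t: 51.57
tool_pos: [0.5324, 0.1719, 0.1364]
ee_rot: [-3.142, 0.0, -3.055]
wrist_force: [0.5, 0.0, -2.0]
opening: 0.19
gripper_force: 79.3
t: 52.4
tool_pos: [0.566, -0.0763, 0.1364]
ee_rot: [-3.142, 0.0, -3.055]
wrist_force: [-0.2, 0.2, -1.1]
opening: 0.189
gripper_force: 79.3
t: 53.23
tool_pos: [0.5661, -0.0749, 0.0967]
ee_rot: [-3.141, 0.001, -3.055]
wrist_force: [0.6, -0.1, -1.6]
opening: 0.192
gripper_force: 79.3
t 53.23 pos [ 0.5661 -0.0749  0.0967] rpy [-180.    0. -175.] open 0.192 gf 79.3 F [ 0.6 -0.1 -1.6]
0.84 [239.0, 22.0, 403.0, 422.0] [543.4 -75.8 196.2  64.9   5.1]
tool shift mm [ 0.6  0.2 24.2] rz 0.1
```

View pics/w15.png

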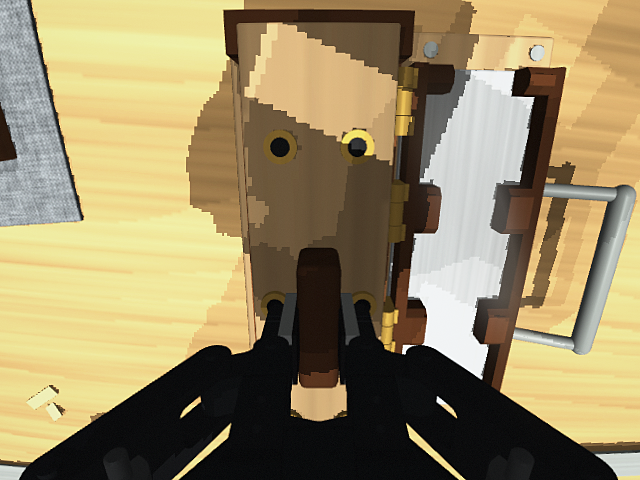

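The template is aligned over the nest (its −x end at px rows 22–30 inside the end wall). Lowering.

```bash
python3 -m handwheel '[0.0005,0,0.004,0,0,0, 0,0,0.004,0,0,0, 0,0,0.004,0,0,0, 0,0,0.003,0,0,0, 0,0,0.003,0,0,0, 0,0,0.003,0,0,0, 0,0,0.002,0,0,0, 0,0,0,0,0,0, 0,0,0,0,0,0, 0,0,0,0,0,0]'
python3 -m handwheel '[0,0,0.001,0,0,0, 0,0,0.0005,0,0,0, 0,0,0,0,0,0, 0,0,0,0,0,0, 0,0,0,0,0,0, 0,0,0,0,0,0, 0,0,0,0,0,0, 0,0,0,0,0,0, 0,0,0,0,0,0, 0,0,0,0,0,0]'
```

```text
t: 54.17
tool_pos: [0.5656, -0.075, 0.0734]
ee_rot: [-3.141, 0.0, -3.055]
wrist_force: [0.1, 0.1, -0.8]
opening: 0.191
gripper_force: 79.5
t: 55.0
tool_pos: [0.5656, -0.0751, 0.0725]
ee_rot: [-3.141, 0.001, -3.055]
wrist_force: [-1.7, 0.1, 5.1]
opening: 0.186
gripper_force: 80.2
```

```bash
python3 -m handwheel '[0,0,0,0,0,0, 0,0,0,0,0,0, 0,0,0,0,0,0, 0,0,0,0,0,0, 0,0,0,0,0,0, 0,0,-0.01,0,0,0, 0,0,-0.018,0,0,0, 0,0,-0.02,0,0,0, 0,0,-0.02,0,0,0, 0,0,-0.02,0,0,0]' 0.035
python3 -m handwheel '[0,0,-0.02,0,0,0, 0,0,-0.02,0,0,0, 0,0,-0.02,0,0,0, 0.02,0,0,0,0,0, 0.02,0,0,0,0,0, 0.02,0,0,0,0,0, 0.02,0,0,0,0,0, 0,0,0,0,0,0, 0,0,0,0,0,0, 0,0,0,0,0,0]'
python3 - <<'E'
from h import *
s,_=st(); c=robot.calibration('wrist'); cap('wrist','w16.png')
for n,z in (('template',.052),('flipper',.045)):
  for r in robot.trace('wrist',n)[:2]: print(n,round(r['p'],2),np.round(r['box']).tolist(),rect(c,r['mask'],z))
im=cv2.imread('pics/w16.png'); X=[np.r_[L(x,y),.052] for x,y in((-.121,-.073),(.121,-.073),(.121,-.009),(-.121,-.009))]
print('seat',L(0,-.041),'exp corners',w2pix(c,X).round(0).tolist()); print('bar exp',w2pix(c,[np.r_[L(x,.126),.046] for x in(-.048,.048)]).round(0).tolist())
cv2.polylines(im,[w2pix(c,X).round().astype(int)],True,(255,0,255),1); cv2.imwrite('pics/w16o.png',im)
cap('top'); c=robot.calibration('top')
for n,z in (('plane',.03),('template',.052),('lid1',.016)):
  for r in robot.trace('top',n)[:4]: print('top',n,round(r['p'],2),rect(c,r['mask'],z))
E
```

```text
t: 55.83
tool_pos: [0.5654, -0.075, 0.1616]
ee_rot: [-3.141, 0.0, -3.055]
wrist_force: [-0.1, -0.1, 0.8]
opening: 0.413
gripper_force: 0.0
t: 56.67
tool_pos: [0.4864, -0.0821, 0.2204]
ee_rot: [-3.141, 0.001, -3.055]
wrist_force: [-0.4, -0.0, 0.5]
opening: 0.412
gripper_force: 0.0
t 56.67 pos [ 0.4864 -0.0821  0.2204] rpy [-1.80e+02  1.00e-01 -1.75e+02] open 0.412 gf 0.0 F [-0.4 -0.   0.5]
template 0.64 [285.0, 180.0, 358.0, 401.0] [565.9 -74.1 242.1  65.4   5. ]
flipper 0.9 [349.0, 185.0, 501.0, 393.0] [533.9  29.1 183.6 138.4   4.7]
flipper 0.48 [287.0, 176.0, 355.0, 399.0] [569.3 -73.4 248.7  67.3   5.1]
seat [ 0.56550209 -0.07485016] exp corners [[281.0, 176.0], [288.0, 400.0], [347.0, 400.0], [355.0, 177.0]]
bar exp [[492.0, 253.0], [477.0, 339.0]]
top plane 0.78 [324.7 148.1  97.   35.7  21.5]
top plane 0.71 [ 459.2 -308.6  133.    53.2    8.9]
top plane 0.62 [782.8 -90.8 100.2  38.7 -73.2]
top template 0.56 [622.7 -71.5 127.   63.7   4.8]
top lid1 0.64 [563.3 -13.4 267.6 228.3   5.7]
```

```bash
python3 -c "
from bench import robot
print(robot.job_done())"
```

```text
the job is handed in; nothing more can be done
None
```

The job is handed in; only two lids were present, both seemed to be lying face-down in the nest after the flip, the template measured within about 1 mm of its seat, the flipper is flat and the plane is on the mat, but no verdict came back.

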